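Take down the detector stand and put its parts away

TASK

The detector test is over and its stand has been unbolted: take the stand apart from the top down, one piece at a time, setting each piece down without dropping it. First draw the detector's post straight up out of the post holder without dragging the stand about, and park it upright in the empty middle cup of the post rack; then put the post holder in the round tray, the square spacer in the square tray and the oblong spacer in the oblong tray, each lying flat inside its tray's rim. Do not disturb the computer mouse or the microscope objective beside the work.

Things in the scene. Friction and masses are not known exactly. Their poses are not given: they have to be found in the camera images.
- detector: Upright photodetector, top of the stand: steel post, 12.7 mm diameter, 85 mm long, under a black box head 24 (x) by 36 (y) by 40 mm high, 85 to 125 mm above the origin; window on its -x face, 16 mm connector on +x at 103 mm, y faces plain to grip. Origin: centre of the post's lower end, z up. 0.2 kg. Post loose in the holder's bore, 50 mm deep, 1 mm play all round; may be turned against it.
- post_holder: Post holder: upright black tube, 25 mm diameter, from 10 to 60 mm above the origin, open on top, 14.6 mm bore down to a round steel foot of 46 mm diameter, 10 mm thick. Slackened thumbscrew sticks out along +x to 29 mm from the axis at 47 mm height. Origin: centre of the foot's underside, z up. 0.28 kg. Stands loose on the square spacer.
- square_spacer: Bright aluminium square spacer plate, 56 x 56 mm, 18 mm thick, small dark screw holes near the corners. Origin: centre of its underside; x and y along its edges, z up. 0.15 kg. Lies loose on the oblong spacer.
- oblong_spacer: Black oblong spacer plate, 100 mm (along x) by 60 mm (along y), 25 mm thick, screw holes near the corners; the bottom piece of the stand, loose on the table. Origin: centre of its underside, z up. 0.4 kg.
- post_rack: Fixed white rack: base 150 (x) by 50 (y) by 8 mm with three upright cups in a row along x, 52 mm apart, tops 50 mm above the table; 18 mm bore, top 12 mm flared to 32 mm. Outer cups hold fixed bare posts (tops at 70 mm); the empty middle cup is the detector's place. Origin: middle cup's axis, at table height. A parked post's end is 8 mm above it; it may lean a few degrees.
- round_tray: Fixed shallow round white tray with a dark floor: 66 mm inside diameter, 74 mm outside, floor 3 mm above the table, rim top 7 mm above the table. Place of the post holder. Origin: centre of the underside.
- square_tray: Fixed shallow square white tray with a dark floor: 76 x 76 mm inside, rim 4 mm wide, floor 3 mm above the table, rim top 7 mm above the table. Place of the square spacer. Origin: centre of the underside, x and y along its edges.
- oblong_tray: Fixed shallow oblong white tray with a dark floor: inside 120 mm (along x) by 80 mm (along y), rim 4 mm wide, floor 3 mm above the table, rim top 7 mm above the table. Place of the oblong spacer. Origin: centre of the underside, x and y along its edges.
- mouse: Black computer mouse, 108 x 60 x 30 mm, loose on the table to the robot's right. Bystander: leave alone. Origin: centre of its underside.
- objective: Microscope objective standing on end, steel, 33 mm diameter, 52 mm high, loose on the table to the robot's left. Bystander: leave alone. Origin: centre of its underside.

How it is judged:
By the outcome, as a careful person would: the job done as asked, in the order asked, and still so for the second after the job is handed in, with the robot touching nothing.
It also fails if it takes over 134 s, if anything falls off the work surface, if the arm or the gripper's body presses on something with over 40 N, if the wrist force passes 120 N, or if a joint passes its speed limit or range.

ROBOT

A 7-joint arm with a two-finger parallel gripper is mounted at the origin on the work surface. World frame = base frame: x ahead of the robot, y to its left, z up, the work surface at z = 0. Lengths are in m, angles in rad, forces in N, time in s.
With the tool pointing down it reaches from about 0.4 to 0.9 m from the base axis. Payload 5.6 kg.
Tool frame: the origin (TCP) lies on the centre line of the jaws, within the pads' length; the fingertips stand 14 mm ahead of it and the grasp point (between the pads) lies 5 mm behind it; z points along the fingers, y is the line along which they close (so a half turn about z gives the same grasp; the last joint's range is limited). The gripper opens to 92 mm and grips with 3 to 60 N. Pads are 20 mm wide; open, the fingers measure 128 mm over their backs; the gripper's body (75 mm by 189 mm) begins 69 mm behind the grasp point.
Start: joints at [-1.336, 0.468, -0.012, 1.603, 0.006, 1.071, -0.056], TCP at [0.178, 0.625, 0.192] pointing down, gripper open.
Joint ranges: [-2.53, 2.53], [-0.31, 2.02], [-1.57, 1.55], [0.28, 2.44], [-1.29, 4.43], [0.15, 1.84], [-2.92, 2.92]. Speed limits (rad/s): [2.57, 2.57, 3.14, 3.14, 3.14, 3.14, 3.14].

INTERFACE

Orientations are given as a unit quaternion [w, x, y, z].
In Python, from workcell import sensors, grab_frame, ticket gives the robot as it stands.
- The arm moves only by the tool arm_command, never from a script. Its argument "increments" is a list of rows, each a list of 3 entries, a list of its own where there are three numbers: the shift along the world's x, y, z in cm, then the turn, a rotation vector about the world's x, y, z in degrees, then the finger opening in cm, from 0 to 9.19. In form: [[[x, y, z], [rx, ry, rz], jaw], ...]. A call has exactly 8 rows; each row is the pose to reach, as a shift and turn from the pose commanded when the call began; what a row does not reach only later rows make up. A row lasts 1/12 s, in which the tool goes at most 41.7 mm and 7.16 degrees, less where a joint would pass 70% of its speed; a pose out of reach is approached as far as the arm can. A call with a gripper value outside its range is refused whole. The fingers move at their own pace and stop on an object; the grip force is fixed at half the most. Time passes only in rows, so rows that repeat a pose let the fingers close, or fill a call up. It gives the time, the measured TCP pose, the force, the opening and the grip force at its end, in the units of the state.
- sensors.sense(): the state, without advancing time (a new reading comes with each control period).
- grab_frame(name): name is "scene" or "top"; returns a dict with "color" (420x560x3 uint8, blue, green, red), "intrinsics" (3x3 intrinsics, pixels), "k1" (the pictures are not rectified: a ray, as slopes to the right and down, at radius r is drawn at 1 + k1 r^2 times it, then the intrinsics apply), "eye" and "rotation" of the camera in the world. Camera axes: x right, y down, z forward; pixel columns grow to the right and rows downward; lengths in m; the calibration is good to about 2 mm. A picture is of the moment at which its call begins. There is no depth.
- ticket.close_job(): hands the job in; it is judged then, once.
The state is a dict: "time_s": time; "q": joint angles; "qd": joint speeds; "joint_efforts": joint torques, N m; "tool_pos": TCP position; "orientation": TCP orientation; "wrist_force": force on the tool from outside, world axes, zero at the start; "ft_torque": the same for the moment, N m; "finger_gap": finger opening in m; "grip_force": force on a finger pad.
Only numpy, scipy, OpenCV 4.12 (cv2) and the standard library are available. Lean on these libraries where they do the work, as an engineer would, in place of code of your own. Each camera call takes 0.05 s, during which the arm holds its last target. There are 200 camera calls.

## Working session

There is one attempt and no reset: what is moved stays moved. The work goes in short steps, Python scripts to look and compute and a tool call to move; the robot and the scene stay as the last step left them, time stands still between calls to the robot, and variables do not carry over. Pictures are saved under pics/ and viewed, at most 14 in all, crops included, and the job is handed in when it is done.

Besides the shell and the picture viewer there is one more tool, called after ">>>" as a command line: name --argument value ..., lists and objects as JSON in quotes. arm_command: Moves the arm, as the interface text tells. Its arguments: {"type":"object","properties":{"increments":{"type":"array","items":{"type":"array"}}},"required":["increments"]}

```bash
ls; mkdir -p pics; cat > h.py <<'E'
import numpy as np, cv2
from workcell import sensors, grab_frame, ticket
def grab(n,f=None):
    g=grab_frame(n)
    if f: cv2.imwrite('pics/'+f,g['color'])
    return g
def ray(g,u,v):
    K=np.array(g['intrinsics']);p=cv2.undistortPoints(np.array([[[u,v]]],float),K,np.array([g['k1'],0,0,0.]))[0,0]
    return np.array(g['eye']),np.array(g['rotation'])@np.array([p[0],p[1],1])
def at(g,u,v,z):
    e,d=ray(g,u,v); return e+d*(z-e[2])/d[2]
def proj(g,P):
    R=np.array(g['rotation']);c=R.T@(np.array(P)-np.array(g['eye']))
    x=c[:2]/c[2];x=x*(1+g['k1']*(x@x));K=np.array(g['intrinsics']);return K[:2,:2]@x+K[:2,2]
E
python3 - <<'E'
from h import *
import pickle
for n in('scene','top'):
    g=grab(n,n+'0.png');pickle.dump(g,open(n+'0.pkl','wb'))
    print(n,g['eye'],np.round(g['rotation'],3).tolist(),g['intrinsics'],g['k1'])
    print([at(g,280,210,0)])
print(sensors.sense())
E
```

```text
pics
scene [ 1.23552861 -0.21443494  1.00063656] [-0.261, 0.764, 0.557, -0.194] [[515.26393401   0.         264.79951477]
 [  0.         515.26393401 202.52755043]
 [  0.           0.           1.        ]] -0.0863200158040209Traceback (most recent call last):
  File "<stdin>", line 6, in <module>
  File "h.py", line 11, in at
    e,d=ray(g,u,v); return e+d*(z-e[2])/d[2]
        ~~~^^^^^^^
  File "h.py", line 9, in ray
    return np.array(g['eye']),np.array(g['rotation'])@np.array([p[0],p[1],1])
                              ~~~~~~~~~~~~~~~~~~~~~~~^~~~~~~~~~~~~~~~~~~~~~~~
ValueError: matmul: Input operand 1 has a mismatch in its core dimension 0, with gufunc signature (n?,k),(k,m?)->(n?,m?) (size 3 is different from 4)
```

View pics/scene0.png

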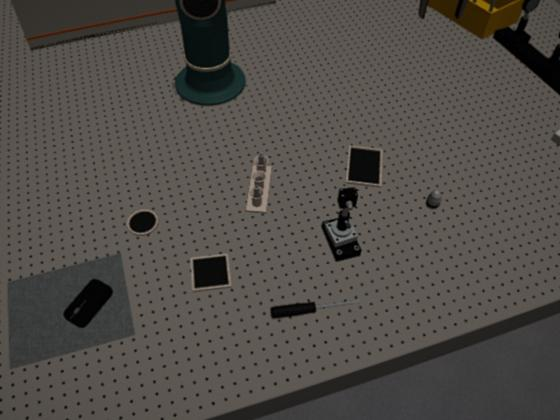

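The rotation is a quaternion, so I'll convert it. The scene view shows the stand at about (343,230), the rack at (259,185), the round tray at (143,222), the square tray at (211,272), the oblong tray at (365,166), the mouse at (88,303) and the objective at (434,199).

```bash
sed -i "s/^def grab(/from scipy.spatial.transform import Rotation as Rn\ndef grab(/; s/^    g=grab_frame(n)/    g=dict(grab_frame(n)); q=np.array(g['rotation']); g['rotation']=Rn.from_quat(q[[1,2,3,0]]).as_matrix()/" h.py
python3 - <<'E'
from h import *
import pickle
for n in('scene','top'):
    g=grab(n,n+'0.png');pickle.dump(g,open(n+'0.pkl','wb'))
    print(n,g['eye'],np.round(g['rotation'],3).tolist(),g['intrinsics'][0],g['k1'])
    print(at(g,280,210,0))
print(sensors.sense())
E
```

```text
scene [ 1.23552861 -0.21443494  1.00063656] [[0.304, 0.751, -0.587], [0.953, -0.243, 0.183], [-0.006, -0.614, -0.789]] [515.26393401   0.         264.79951477] -0.0863200158040209
[0.52475856 0.04521766 0.        ]
top [ 0.44225177 -0.01034942  1.14892858] [[-0.03, -0.996, 0.082], [-1.0, 0.031, 0.006], [-0.009, -0.082, -0.997]] [392.47859689   0.         278.86547382] -0.01990374545297548
[ 0.55849304 -0.0069849   0.        ]
{'time_s': 0.15, 'q': array([-1.33598747,  0.46816342, -0.01159675,  1.60338986,  0.00598485,
        1.07138507, -0.05628237]), 'qd': array([-0.00119843, -0.00239062, -0.00025395, -0.00389871, -0.00091021,
        0.00056338, -0.00102322]), 'joint_efforts': array([ 9.69367647e-04, -5.20948291e+01, -1.20467192e-02, -2.43976343e+01,
       -5.65710291e-02,  1.52333040e-02,  1.24568396e-04]), 'tool_pos': array([0.17819729, 0.62461606, 0.19127581]), 'orientation': array([-4.55514316e-05,  1.38487987e-01,  9.90363897e-01, -6.54038629e-04]), 'wrist_force': array([-0.5523677 , -0.70292279, -0.42193521]), 'ft_torque': array([-0.013475  , -0.00330951,  0.03417258]), 'grip_force': 0.0, 'finger_gap': 0.09218309287972236}
```

View pics/top0.png

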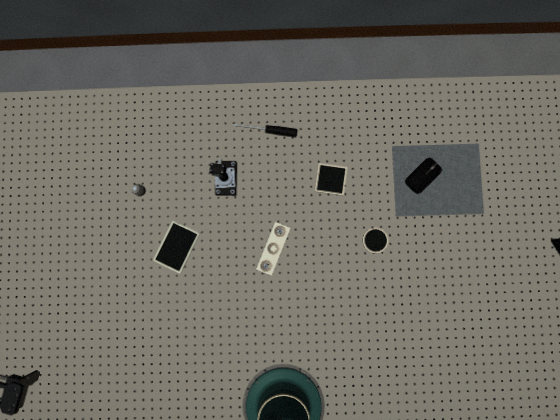

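The top view shows the stand at about (226,177), the oblong tray at (176,247), the square tray at (332,179), the round tray at (376,240), and the rack at (273,248) with its middle cup at (273,248). Next I'll measure the fixed things in both views and look at the stand enlarged.

```bash
cat > m.py <<'E'
from h import *
import pickle
G={n:pickle.load(open(n+'0.pkl','rb')) for n in('scene','top')}
near={'obl':{'top':(176,247),'scene':(365,166)},'sq':{'top':(332,179),'scene':(211,272)},'rnd':{'top':(376,240),'scene':(143,222)}}
for n,g in G.items():
    im=g['color'];hsv=cv2.cvtColor(im,cv2.COLOR_BGR2HSV)
    K=np.array(g['intrinsics'])
    gray=cv2.cvtColor(im,cv2.COLOR_BGR2GRAY)
    for k,d in near.items():
        c=d[n]; # dark floor: component
        m=(gray<60).astype(np.uint8)
        N,L,S,C=cv2.connectedComponentsWithStats(m,connectivity=4)
        lab=L[c[1],c[0]];mm=(L==lab).astype(np.uint8)
        ct=max(cv2.findContours(mm,0,cv2.CHAIN_APPROX_NONE)[0],key=cv2.contourArea)[:,0]
        P=np.array([at(g,u,v,.005)[:2] for u,v in ct]).astype(np.float32)
        (cx,cy),(w,h),a=cv2.minAreaRect(P); 
        print(n,k,'floor rect',np.round([cx,cy,w,h],4),'ang',round(a,1),'enclosing',np.round(cv2.minEnclosingCircle(P)[1],4))
g=G['scene'];t=G['top']
A=cv2.resize(g['color'][175:275,300:400],(400,400),interpolation=2)
B=cv2.resize(t['color'][145:210,190:255],(390,390),interpolation=2);B=cv2.copyMakeBorder(B,0,10,0,0,0)
A2=cv2.resize(g['color'][145:220,220:295],(400,200*2),interpolation=2)
B2=cv2.resize(t['color'][215:280,240:305],(390,390),interpolation=2);B2=cv2.copyMakeBorder(B2,0,10,0,0,0)
o=np.vstack([np.hstack([A,B]),np.hstack([A2,B2])]);o=np.clip(o.astype(float)*1.4,0,255).astype(np.uint8)
cv2.imwrite('pics/c1.png',np.clip(np.hstack([A,B])*1.6,0,255).astype(np.uint8));cv2.imwrite('pics/c2.png',np.hstack([A2,B2]))
E
python3 m.py
```

```text
scene obl floor rect [0.4568 0.2996 0.0772 0.1167] ang 63.0 enclosing 0.0676
scene sq floor rect [ 0.6422 -0.1591  0.0736  0.0729] ang 80.1 enclosing 0.0498
scene rnd floor rect [ 0.4603 -0.2818  0.0621  0.059 ] ang 72.1 enclosing 0.0316
top obl floor rect [0.4605 0.2996 0.0752 0.1165] ang 62.6 enclosing 0.0685
top sq floor rect [ 0.6461 -0.1594  0.0727  0.0726] ang 79.9 enclosing 0.0497
top rnd floor rect [ 0.4618 -0.2819  0.0612  0.0581] ang 88.2 enclosing 0.0313
```

View pics/c1.png

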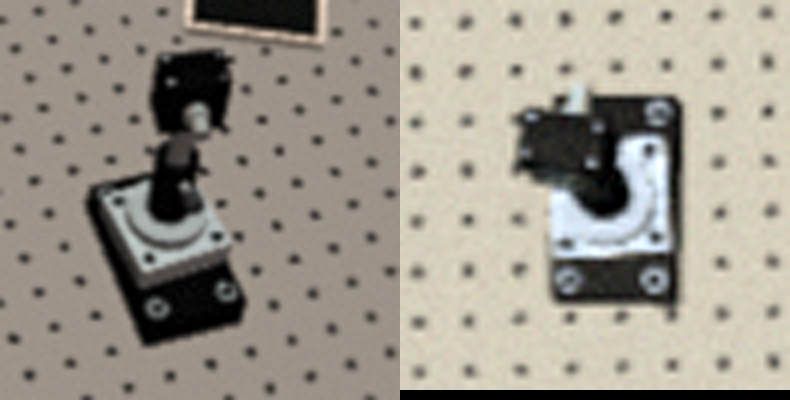

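View pics/c2.png

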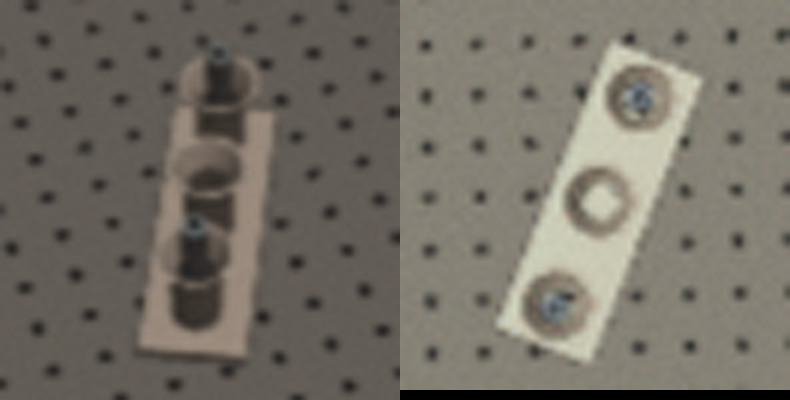

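The stand crops show the head with its connector facing world +x, turned roughly -10°. The thumbscrew is hard to see. The rack's middle cup is at crop (600,200) in the top view. I need a larger, brightened crop of the head.

```bash
cat > m2.py <<'E'
from m import *
g=G['scene'];t=G['top']
f=lambda im,s:np.clip(255*(cv2.resize(im,None,fx=s,fy=s,interpolation=2)/255.)**.5*1.1,0,255).astype(np.uint8)
A=f(g['color'][182:242,325:365],10);B=f(t['color'][155:200,205:245],10);B=cv2.copyMakeBorder(B,0,150,0,0,0)
cv2.imwrite('pics/c3.png',np.hstack([A,B]))
E
python3 m2.py>/dev/null
python3 - <<'E'
from h import *
import pickle
G={n:pickle.load(open(''+n+'0.pkl','rb')) for n in('scene','top')}
T=lambda x,y,z:at(G['top'],(x+.5-400)/6-.5+190,(y+.5)/6-.5+145,z)
S=lambda x,y,z:at(G['scene'],(x+.5)/4-.5+300,(y+.5)/4-.5+175,z)
p=lambda n,a:print(n,np.round(a,4).tolist())
p('sq T',[T(649,150,.043),T(655,237,.043),T(567,243,.043)]);p('sq S',[S(120,201,.043),S(149,258,.043),S(217,236,.043)])
p('ob T',[T(658,110,.025),T(655,280,.025),T(568,280,.025)]);p('ob S',[S(157,307,.025),S(227,291,.025)])
R=lambda x,y,z:at(G['top'],(x+.5-400)/6-.5+240,(y+.5)/6-.5+215,z)
p('rack',[R(640,97,.07),R(600,201,.05),R(557,305,.07)])
Q=lambda x,y,z:at(G['scene'],(x+.5)*75/400-.5+220,(y+.5)*75/400-.5+145,z)
p('rackS',[Q(219,55,.07),Q(207,168,.05),Q(196,228,.07)])
E
```

```text
sq T [[0.6746, 0.1292, 0.043], [0.6326, 0.1272, 0.043], [0.6311, 0.1692, 0.043]]
sq S [[0.6305, 0.1281, 0.043], [0.6718, 0.1288, 0.043], [0.6699, 0.171, 0.043]]
ob T [[0.698, 0.1268, 0.025], [0.6148, 0.1299, 0.025], [0.6161, 0.1719, 0.025]]
ob S [[0.6931, 0.1268, 0.025], [0.6955, 0.1685, 0.025]]
rack [[0.4941, -0.0043, 0.07], [0.4472, 0.0159, 0.05], [0.4005, 0.0364, 0.07]]
rackS [[0.3983, 0.0364, 0.07], [0.446, 0.0155, 0.05], [0.4944, -0.0043, 0.07]]
```

View pics/c3.png

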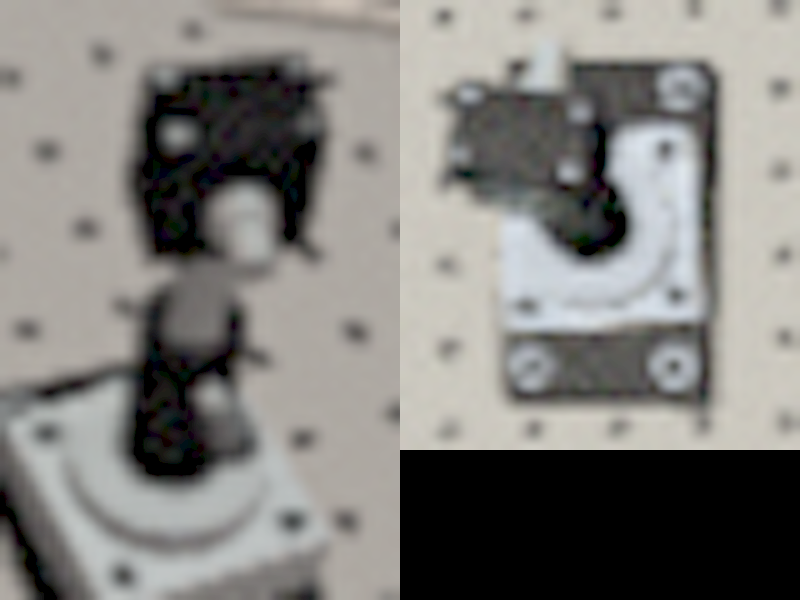

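The enlarged crop shows the head's top screws. In the top half they are at (470,92), (580,110), (570,170) and (458,152). In the scene half they are at (165,78), (290,70), (315,122) and (178,132). The thumbscrew knob is at about (228,435) in the scene half, and the post enters the head near (215,265).

```bash
cat >> h.py <<'E'
def info():
    s=sensors.sense();q=s['orientation'];R=Rn.from_quat(q[[1,2,3,0]]).as_matrix()
    print('t',s['time_s'],'pos',np.round(s['tool_pos'],4),'ytool',round(np.degrees(np.arctan2(R[1,1],R[0,1])),2),'z',np.round(R[:,2],3),'q',np.round(s['q'],2),'F',np.round(s['wrist_force'],1),'gap',round(s['finger_gap'],4),'grip',s['grip_force'])
E
python3 - <<'E'
from h import *
import pickle
G={n:pickle.load(open(''+n+'0.pkl','rb')) for n in('scene','top')}
T=lambda x,y,z:at(G['top'],(x+.5-400)/10-.5+205,(y+.5)/10-.5+155,z)
S=lambda x,y,z:at(G['scene'],(x+.5)/10-.5+325,(y+.5)/10-.5+182,z)
p=lambda n,a:print(n,np.round(a,4).tolist())
h=[T(x,y,.178) for x,y in((470,92),(580,110),(570,170),(458,152))];p('head T',h);p('c',np.mean(h,0))
h=[S(x,y,.178) for x,y in((165,78),(290,70),(315,122),(178,132))];p('head S',h);p('c',np.mean(h,0))
p('thumb',S(228,435,.09));p('holder top S',S(193,315,.103));p('tube base T',T(590,212,.103))
info()
E
```

```text
head T [[0.6628, 0.1611, 0.178], [0.6573, 0.1335, 0.178], [0.642, 0.1363, 0.178], [0.6476, 0.1644, 0.178]]
c [0.6524, 0.1488, 0.178]
head S [[0.6395, 0.1363, 0.178], [0.6455, 0.1618, 0.178], [0.6598, 0.1611, 0.178], [0.6535, 0.1332, 0.178]]
c [0.6496, 0.1481, 0.178]
thumb [0.6725, 0.1477, 0.09]
holder top S [0.6487, 0.148, 0.103]
tube base T [0.6458, 0.1424, 0.103]
t 0.15 pos [0.1782 0.6246 0.1913] ytool 74.08 z [-0.    -0.001 -1.   ] q [-1.34  0.47 -0.01  1.6   0.01  1.07 -0.06] F [-0.6 -0.7 -0.4] gap 0.0922 grip 0.0
```

>>> arm_command --increments '[[[2,-2,2],[0,0,1],9.19],[[5,-5,4],[0,0,2],9.19],[[8,-8,4],[0,0,3],9.19],[[11,-11,4],[0,0,4],9.19],[[14,-14,4],[0,0,4],9.19],[[17,-17,4],[0,0,4],9.19],[[20,-20,4],[0,0,4],9.19],[[23,-23,4],[0,0,4],9.19]]'

```text
time_s: 0.82
tool_pos: [0.4027, 0.3999, 0.232]
orientation: [-0.0, 0.104, 0.995, 0.0]
wrist_force: [1.2, -0.1, -0.2]
finger_gap: 0.092
grip_force: 0.0
```

>>> arm_command --increments '[[[3,-3,0],[0,0,0],9.19],[[6,-6,0],[0,0,0],9.19],[[9,-9,0],[0,0,0],9.19],[[12,-12,0],[0,0,0],9.19],[[15,-15,0],[0,0,0],9.19],[[18,-18.2,0],[0,0,0],9.19],[[21,-21.3,0],[0,0,0],9.19],[[23.2,-23.5,0],[0,0,0],9.19]]'

```text
time_s: 1.48
tool_pos: [0.6349, 0.1643, 0.2318]
orientation: [-0.0, 0.104, 0.995, -0.0]
wrist_force: [0.4, 0.1, -0.2]
finger_gap: 0.0916
grip_force: 0.0
```

```bash
python3 - <<'E'
from h import *
info()
E
```

```text
t 1.4833 pos [0.6349 0.1643 0.2318] ytool 78.03 z [-0. -0. -1.] q [-0.47  0.44  0.23  1.56 -0.11  1.15  1.14] F [ 0.4  0.1 -0.2] gap 0.0916 grip 0.0
```

>>> arm_command --increments '[[[0.6,-0.6,0],[0,0,0],9.19],[[1.1,-1.1,0],[0,0,0],9.19],[[1.1,-1.1,0],[0,0,0],9.19],[[1.1,-1.1,-2],[0,0,0],9.19],[[1.1,-1.1,-4],[0,0,0],9.19],[[1.1,-1.1,-6],[0,0,0],9.19],[[1.1,-1.1,-7.4],[0,0,0],9.19],[[1.1,-1.1,-7.8],[0,0,0],9.19]]'

```text
time_s: 2.15
tool_pos: [0.6416, 0.1581, 0.1513]
orientation: [-0.003, 0.102, 0.995, -0.0]
wrist_force: [-0.1, 0.3, 0.2]
finger_gap: 0.0915
grip_force: 0.0
```

```bash
python3 - <<'E'
from h import *
info()
g=grab('scene');info()
f=lambda im,s:np.clip(255*(cv2.resize(im,None,fx=s,fy=s,interpolation=2)/255.)**.5*1.1,0,255).astype(np.uint8)
A=f(g['color'][140:240,295:415],6)
s=sensors.sense();P=s['tool_pos']
for d in(-.046,0,.046):
    a=np.radians(78);q=P+np.array([np.cos(a)*d,np.sin(a)*d,-.014]);u=proj(g,q);print(u)
cv2.imwrite('pics/d1.png',A)
E
```

```text
t 2.15 pos [0.6416 0.1581 0.1513] ytool 78.29 z [-0.005 -0.    -1.   ] q [-0.45  0.53  0.22  1.62 -0.13  1.01  1.18] F [-0.1  0.3  0.2] gap 0.0915 grip 0.0
t 2.2 pos [0.6422 0.1579 0.1518] ytool 78.26 z [-0.004 -0.    -1.   ] q [-0.45  0.53  0.22  1.62 -0.13  1.01  1.18] F [-0.1 -0.3  0.4] gap 0.092 grip 0.0
[327.56489799 201.58025508]
[348.80508326 199.81629542]
[369.87015091 198.06560153]
```

View pics/d1.png

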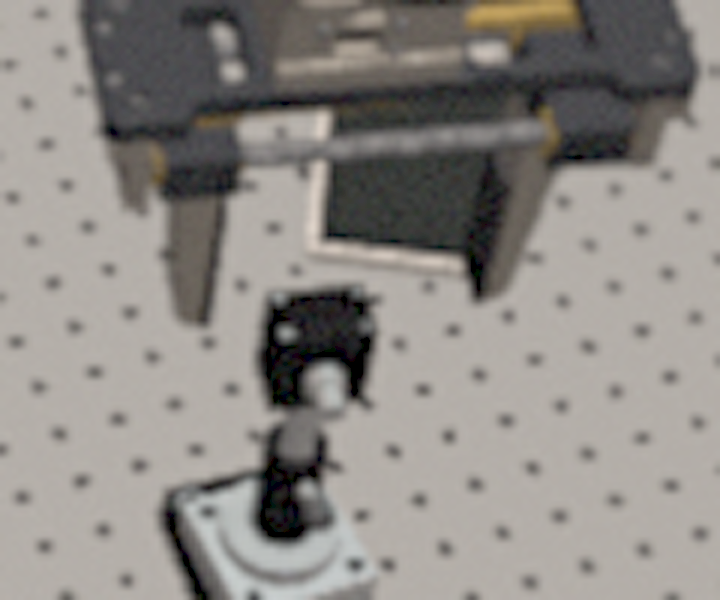

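The picture shows the open fingers standing short of the head, with tips at about (327,193) and (375,189) in full-frame pixels. The arm hasn't reached its target, so I'll hold and read again.

>>> arm_command --increments '[[[0,0,0],[0,0,0],9.19],[[0,0,0],[0,0,0],9.19],[[0,0,0],[0,0,0],9.19],[[0,0,0],[0,0,0],9.19],[[0,0,0],[0,0,0],9.19],[[0,0,0],[0,0,0],9.19],[[0,0,0],[0,0,0],9.19],[[0,0,0],[0,0,0],9.19]]'

```text
time_s: 2.87
tool_pos: [0.6447, 0.1556, 0.1541]
orientation: [0.0, 0.104, 0.995, 0.0]
wrist_force: [-0.2, 0.5, 0.9]
finger_gap: 0.092
grip_force: 0.0
```

```bash
python3 - <<'E'
from h import *
info()
f=lambda im,s:np.clip(255*(cv2.resize(im,None,fx=s,fy=s,interpolation=2)/255.)**.5*1.1,0,255).astype(np.uint8)
g=grab('scene');t=grab('top');info()
A=f(g['color'][150:230,305:385],5);B=f(t['color'][140:220,185:265],5)
P=sensors.sense()['tool_pos']
for c in(g,t):
  for d in(-.046,0,.046):
    a=np.radians(78);q=P+np.array([np.cos(a)*d,np.sin(a)*d,-.014]);print(proj(c,q))
cv2.imwrite('pics/d2.png',np.hstack([A,B]))
E
```

```text
t 2.8667 pos [0.6447 0.1556 0.1541] ytool 78.07 z [ 0.  0. -1.] q [-0.44  0.53  0.22  1.61 -0.13  1.01  1.18] F [-0.2  0.5  0.9] gap 0.092 grip 0.0
t 2.9667 pos [0.6447 0.1557 0.154 ] ytool 78.08 z [ 0.  0. -1.] q [-0.44  0.53  0.22  1.61 -0.13  1.01  1.18] F [ 0.4 -0.1 -0.2] gap 0.0919 grip 0.0
[327.13496303 202.10128131]
[348.44728126 200.32970833]
[369.58365904 198.57132674]
[233.64895199 176.73800311]
[216.36147376 173.67085665]
[199.12612392 170.61555158]
```

View pics/d2.png

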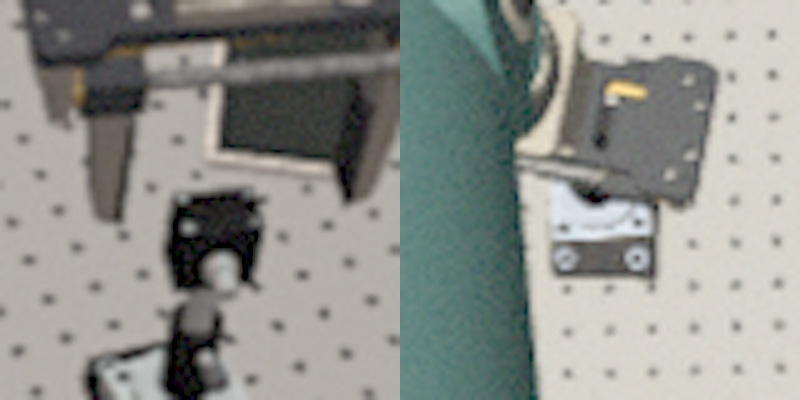

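The fingers' tips appear at (326,193) and (375,190), but the forward model expects them at rows 202 and 198.6. Before closing I'll check the model against the gripper body.

```bash
python3 - <<'E'
from h import *
g=grab('scene');t=grab('top')
P=sensors.sense()['tool_pos'];a=np.radians(78);y=np.array([np.cos(a),np.sin(a),0]);x=np.array([np.sin(a),-np.cos(a),0]);Z=np.array([0,0,1])
for z in(.074,):
  for sx in(-.0375,.0375):
    for sy in(-.0945,.0945): 
      q=P+x*sx+y*sy+Z*z;print(sx,sy,'scene',proj(g,q).round(1),'top',proj(t,q).round(1),proj(t,q+Z*.04).round(1))
for sy in(-.064,-.046,.046,.064):print('tips',sy,[proj(g,P+x*.01*s+y*sy-Z*.014).round(1) for s in(-1,1)])
print('head top',[proj(g,(.651,.1485,z)).round(1) for z in(.138,.178)],proj(t,(.651,.1485,.178)))
# base check
print('base ring',[proj(g,(0,0,0)).round(1),proj(t,(0,0,0)).round(1)])
f=lambda im,s:np.clip(255*(cv2.resize(im,None,fx=s,fy=s,interpolation=2)/255.)**.5*1.1,0,255).astype(np.uint8)
cv2.imwrite('pics/d3.png',f(g['color'][100:225,290:430],5))
E
```

```text
-0.0375 -0.0945 scene [304.1 162.8] top [246.2 188.8] [244.6 186.1]
-0.0375 0.0945 scene [395.  155.9] top [168.4 175. ] [163.4 171.7]
0.0375 -0.0945 scene [309.8 191.4] top [252.  158.2] [250.6 154.1]
0.0375 0.0945 scene [404.7 183.7] top [174.7 144.6] [170. 140.]
tips -0.064 [array([318. , 199.1]), array([319.5, 206.5])]
tips -0.046 [array([326.3, 198.4]), array([327.9, 205.8])]
tips 0.046 [array([368.5, 194.9]), array([370.6, 202.3])]
tips 0.064 [array([376.7, 194.3]), array([378.9, 201.6])]
head top [array([346.4, 203.9]), array([348.7, 192.1])] [216.63397811 168.19618981]
base ring [array([210.2,  82.3]), array([283.5, 405.9])]
```

View pics/d3.png

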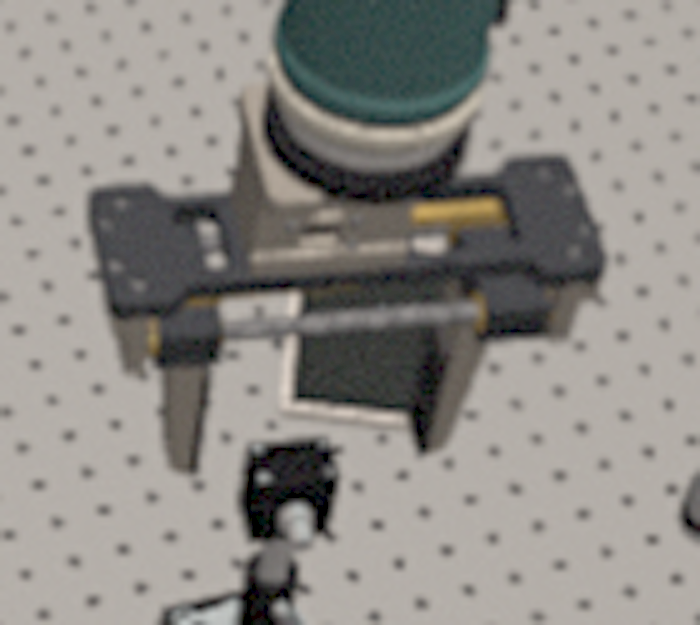

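The gripper looks higher than the pose says. I'll triangulate the plate's -y end corners from both views: scene (313,160) and (308.5,138.5), top (248,153.5) and (243,181).

```bash
python3 - <<'E'
from h import *
g=grab('scene');t=grab('top')
P=sensors.sense()['tool_pos']
def tri(a,b):
    e1,d1=ray(g,*a);e2,d2=ray(t,*b);s=np.linalg.lstsq(np.c_[d1,-d2],e2-e1,rcond=None)[0]
    p,q=e1+d1*s[0],e2+d2*s[1];return (p+q)/2,np.linalg.norm(p-q)
for a,b in(((313,160),(248,153.5)),((308.5,138.5),(243,181))):
    c,r=tri(a,b);d=c-P;A=np.radians(78);print(c.round(4),r.round(4),'along y',d@[np.cos(A),np.sin(A),0],'along x',d@[np.sin(A),-np.cos(A),0],'z',d[2])
f=lambda im,s:np.clip(255*(cv2.resize(im,None,fx=s,fy=s,interpolation=2)/255.)**.5*1.1,0,255).astype(np.uint8)
info()
E
```

```text
[0.6536 0.0587 0.3077] 0.0012 along y -0.09292918100727333 along x 0.028864403069485893 z 0.15373417159444197
[0.5944 0.0721 0.3022] 0.0024 along y -0.09215615669583249 along x -0.03183597407535412 z 0.14829215413245633
t 3.1667 pos [0.6447 0.1556 0.154 ] ytool 78.07 z [-0.  0. -1.] q [-0.44  0.53  0.22  1.61 -0.13  1.01  1.18] F [0.2 0.1 0.9] gap 0.0922 grip 0.0
```

The plate's xy agrees with the tool pose to about 2 mm, so only the finger height is in doubt. With the jaws open I can safely centre the tool and lower it 2.5 cm, since the fingers clear everything by a wide margin.

>>> arm_command --increments '[[[0.2,-0.2,0],[0,0,0],9.19],[[0.4,-0.4,0],[0,0,0],9.19],[[0.6,-0.7,0],[0,0,0],9.19],[[0.6,-0.7,-0.5],[0,0,0],9.19],[[0.6,-0.7,-1.2],[0,0,0],9.19],[[0.6,-0.7,-2],[0,0,0],9.19],[[0.6,-0.7,-2.5],[0,0,0],9.19],[[0.6,-0.7,-2.5],[0,0,0],9.19]]'

```text
time_s: 3.83
tool_pos: [0.6494, 0.1486, 0.1268]
orientation: [-0.002, 0.104, 0.995, -0.001]
wrist_force: [0.2, 0.6, 0.3]
finger_gap: 0.0918
grip_force: 0.0
```

```bash
python3 - <<'E'
from h import *
f=lambda im,s:np.clip(255*(cv2.resize(im,None,fx=s,fy=s,interpolation=2)/255.)**.5*1.1,0,255).astype(np.uint8)
info()
g=grab('scene')
cv2.imwrite('pics/d4.png',f(g['color'][140:240,295:415],6))
P=sensors.sense()['tool_pos']
print([proj(g,P+np.array([0,s*.055,-.014])).round(1) for s in(-1,1)])
E
```

```text
t 3.8333 pos [0.6494 0.1486 0.1268] ytool 78.09 z [-0.003 -0.001 -1.   ] q [-0.43  0.56  0.21  1.62 -0.14  0.97  1.2 ] F [0.2 0.6 0.3] gap 0.0918 grip 0.0
[array([321.2, 216.8]), array([368.2, 204.2])]
```

View pics/d4.png

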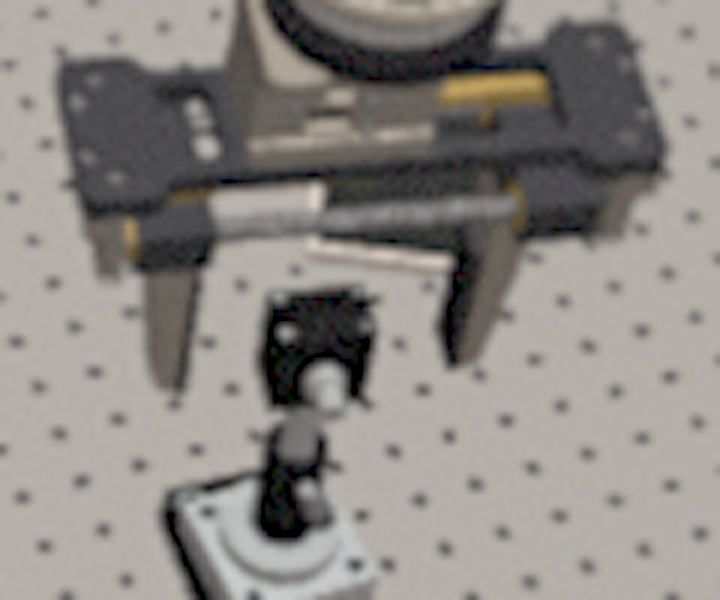

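The tips now appear level with the head's bottom, at (323,205) and (371,201), centred on the head at column 347. I'll raise 1 cm as a safe compromise and close.

>>> arm_command --increments '[[[0,0,0.3],[0,0,0],9.19],[[0,0,0.7],[0,0,0],8],[[0,0,1],[0,0,0],7],[[0,0,1],[0,0,0],6],[[0,0,1],[0,0,0],5],[[0,0,1],[0,0,0],4.5],[[0,0,1],[0,0,0],4.2],[[0,0,1],[0,0,0],4]]'

```text
time_s: 4.55
tool_pos: [0.6506, 0.1487, 0.1389]
orientation: [-0.0, 0.104, 0.995, -0.0]
wrist_force: [0.1, 0.5, 0.4]
finger_gap: 0.0475
grip_force: 0.0
```

>>> arm_command --increments '[[[0,0,0],[0,0,0],3.8],[[0,0,0],[0,0,0],3.6],[[0,0,0],[0,0,0],3.4],[[0,0,0],[0,0,0],3.2],[[0,0,0],[0,0,0],3],[[0,0,0],[0,0,0],3],[[0,0,0],[0,0,0],3],[[0,0,0],[0,0,0],3]]'

```text
time_s: 5.22
tool_pos: [0.6506, 0.1487, 0.1389]
orientation: [-0.0, 0.104, 0.995, -0.0]
wrist_force: [-0.2, 0.1, -1.6]
finger_gap: 0.0357
grip_force: 29.8
```

```bash
python3 - <<'E'
from h import *
f=lambda im,s:np.clip(255*(cv2.resize(im,None,fx=s,fy=s,interpolation=2)/255.)**.5*1.1,0,255).astype(np.uint8)
info()
g=grab('scene');info()
cv2.imwrite('pics/d5.png',f(g['color'][140:240,295:415],6))
E
```

```text
t 5.2167 pos [0.6506 0.1487 0.1389] ytool 78.08 z [-0. -0. -1.] q [-0.43  0.55  0.22  1.61 -0.14  0.99  1.19] F [-0.2  0.1 -1.6] gap 0.0357 grip 29.813312888145447
t 5.2667 pos [0.6506 0.1487 0.1389] ytool 78.08 z [-0. -0. -1.] q [-0.43  0.55  0.22  1.61 -0.14  0.99  1.19] F [-0.1  0.1 -1.3] gap 0.036 grip 29.813196659088135
```

View pics/d5.png

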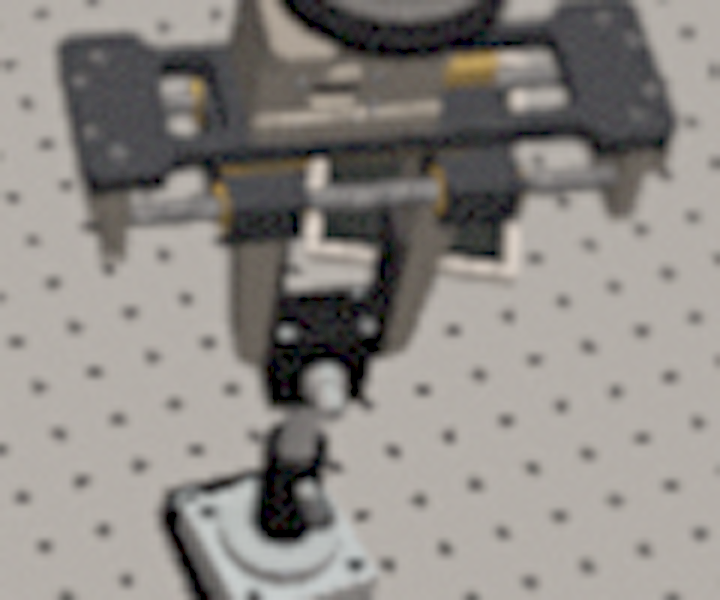

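The fingers hold the head's upper part with a gap of 36 mm at 30 N. Now I'll draw it straight up.

>>> arm_command --increments '[[[0,0,0.2],[0,0,0],3],[[0,0,0.6],[0,0,0],3],[[0,0,1.2],[0,0,0],3],[[0,0,1.9],[0,0,0],3],[[0,0,2.6],[0,0,0],3],[[0,0,3.3],[0,0,0],3],[[0,0,4],[0,0,0],3],[[0,0,4.4],[0,0,0],3]]'

```text
time_s: 5.93
tool_pos: [0.6513, 0.1488, 0.1846]
orientation: [0.001, 0.104, 0.995, 0.0]
wrist_force: [0.0, -0.4, -0.9]
finger_gap: 0.0357
grip_force: 29.8
```

>>> arm_command --increments '[[[0,0,0.4],[0,0,0],3],[[0,0,1],[0,0,0],3],[[0,0,1.7],[0,0,0],3],[[0,0,2.4],[0,0,0],3],[[0,0,3],[0,0,0],3],[[0,0,3.6],[0,0,0],3],[[0,0,4],[0,0,0],3],[[0,0,4],[0,0,0],3]]'

```text
time_s: 6.6
tool_pos: [0.6513, 0.1488, 0.2243]
orientation: [0.001, 0.104, 0.995, 0.0]
wrist_force: [0.2, 1.0, -1.4]
finger_gap: 0.0358
grip_force: 29.8
```

```bash
python3 - <<'E'
from h import *
f=lambda im,s:np.clip(255*(cv2.resize(im,None,fx=s,fy=s,interpolation=2)/255.)**.5*1.1,0,255).astype(np.uint8)
info()
g=grab('scene')
A=g['color'][140:280,280:420]
cv2.imwrite('pics/d6.png',f(A,4))
P=sensors.sense()['tool_pos']; print('post end expected',proj(g,(P[0],P[1],.053+P[2]-.1389)))
E
```

```text
t 6.6 pos [0.6513 0.1488 0.2243] ytool 78.08 z [ 0.002  0.001 -1.   ] q [-0.44  0.47  0.23  1.54 -0.12  1.15  1.18] F [ 0.2  1.  -1.4] gap 0.0358 grip 29.81274425983429
post end expected [346.47878692 204.00314191]
```

View pics/d6.png

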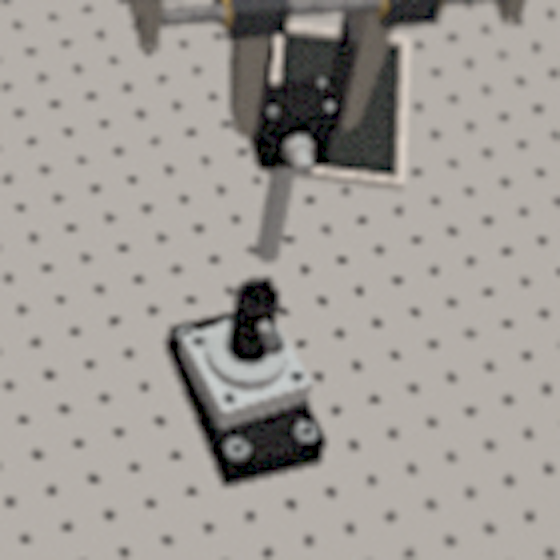

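The post is clear of the holder, with its lower end at (347,205) as predicted, and the stand hasn't moved. Now to the rack.

>>> arm_command --increments '[[[-0.6,-0.4,0],[0,0,0],3],[[-2,-1.3,0],[0,0,0],3],[[-4,-2.6,0],[0,0,0],3],[[-6,-3.9,0],[0,0,0],3],[[-8,-5.2,0],[0,0,0],3],[[-10,-6.5,0],[0,0,0],3],[[-12,-7.8,0],[0,0,0],3],[[-14,-9.1,0],[0,0,0],3]]'

```text
time_s: 7.32
tool_pos: [0.5088, 0.0567, 0.2225]
orientation: [-0.0, 0.104, 0.995, -0.0]
wrist_force: [0.6, 0.9, -2.0]
finger_gap: 0.0357
grip_force: 29.8
```

>>> arm_command --increments '[[[-1.8,-1.2,0],[0,0,0],3],[[-3.6,-2.3,0],[0,0,0],3],[[-5,-3.3,0],[0,0,0],3],[[-6,-3.9,0],[0,0,0],3],[[-6.4,-4.2,0],[0,0,0],3],[[-6.4,-4.2,0],[0,0,0],3],[[-6.4,-4.2,0],[0,0,0],3],[[-6.4,-4.2,0],[0,0,0],3]]'

```text
time_s: 7.98
tool_pos: [0.4474, 0.0162, 0.223]
orientation: [0.0, 0.103, 0.995, 0.0]
wrist_force: [0.6, -0.4, -3.5]
finger_gap: 0.0353
grip_force: 29.8
```

```bash
python3 - <<'E'
from h import *
info()
s=sensors.sense()['tool_pos'];print('delta cm',(np.array([.4466,.0157,.096])-s)*100)
E
```

```text
t 7.9833 pos [0.4474 0.0162 0.223 ] ytool 78.12 z [ 0.001  0.    -1.   ] q [-0.37  0.08  0.27  2.05 -0.02  1.01  1.28] F [ 0.6 -0.4 -3.5] gap 0.0353 grip 29.812781810760498
delta cm [ -0.08401897  -0.05480912 -12.70179345]
```

>>> arm_command --increments '[[[-0.1,-0.1,-0.6],[0,0,0],3],[[-0.1,-0.1,-1.8],[0,0,0],3],[[-0.1,-0.1,-3.2],[0,0,0],3],[[-0.1,-0.1,-4.6],[0,0,0],3],[[-0.1,-0.1,-6],[0,0,0],3],[[-0.1,-0.1,-7.2],[0,0,0],3],[[-0.1,-0.1,-8],[0,0,0],3],[[-0.1,-0.1,-8.2],[0,0,0],3]]'

```text
time_s: 8.65
tool_pos: [0.4448, 0.0147, 0.1393]
orientation: [-0.001, 0.104, 0.995, -0.001]
wrist_force: [-0.3, 0.0, -1.5]
finger_gap: 0.0357
grip_force: 29.8
```

```bash
python3 - <<'E'
from h import *
f=lambda im,s:np.clip(255*(cv2.resize(im,None,fx=s,fy=s,interpolation=2)/255.)**.5*1.1,0,255).astype(np.uint8)
info()
g=grab('scene')
cv2.imwrite('pics/d7.png',f(g['color'][130:220,205:325],5))
P=sensors.sense()['tool_pos']; print('post end expected',proj(g,(P[0],P[1],P[2]-.0859)),'cup',proj(g,(.4466,.0157,.05)),proj(g,(.4466,.0157,.038)))
E
```

```text
t 8.65 pos [0.4448 0.0147 0.1393] ytool 78.11 z [-0.003 -0.001 -1.   ] q [-0.35  0.19  0.27  2.15 -0.07  0.81  1.33] F [-0.3  0.  -1.5] gap 0.0357 grip 29.812796115875244
post end expected [257.97438634 174.8612927 ] cup [258.56636773 176.24986369] [258.64102587 179.44946384]
```

View pics/d7.png

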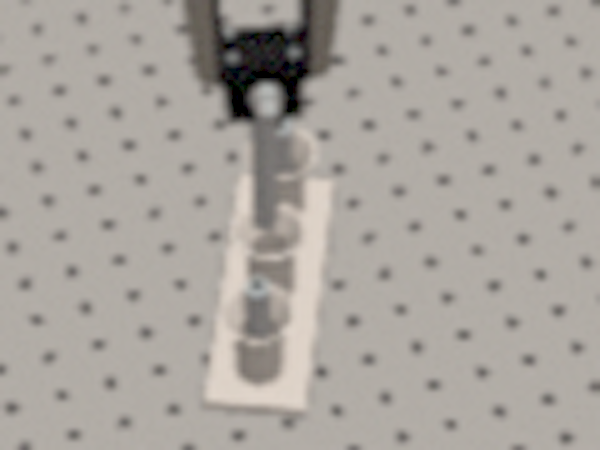

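The post end is at (258,174.5), just above the middle cup at (259,176). I'll insert it slowly.

>>> arm_command --increments '[[[0.1,0.1,0],[0,0,0],3],[[0.1,0.1,-0.6],[0,0,0],3],[[0.1,0.1,-1.3],[0,0,0],3],[[0.1,0.1,-2],[0,0,0],3],[[0.1,0.1,-2.7],[0,0,0],3],[[0.1,0.1,-3.4],[0,0,0],3],[[0.1,0.1,-3.8],[0,0,0],3],[[0.1,0.1,-3.8],[0,0,0],3]]'

```text
time_s: 9.37
tool_pos: [0.4459, 0.0155, 0.1019]
orientation: [-0.001, 0.104, 0.995, -0.0]
wrist_force: [-0.2, 0.5, -1.7]
finger_gap: 0.0358
grip_force: 29.8
```

>>> arm_command --increments '[[[0,0,-0.2],[0,0,0],3],[[0,0,-0.4],[0,0,0],3],[[0,0,-0.5],[0,0,0],3],[[0,0,-0.6],[0,0,0],3],[[0,0,-0.6],[0,0,0],3],[[0,0,-0.6],[0,0,0],3],[[0,0,-0.6],[0,0,0],3],[[0,0,-0.6],[0,0,0],3]]'

```text
time_s: 10.03
tool_pos: [0.4468, 0.0157, 0.0971]
orientation: [0.0, 0.104, 0.995, 0.0]
wrist_force: [0.0, -1.0, -1.8]
finger_gap: 0.0357
grip_force: 29.8
```

>>> arm_command --increments '[[[0,0,-0.1],[0,0,0],3],[[0,0,-0.2],[0,0,0],3],[[0,0,-0.3],[0,0,0],3],[[0,0,-0.35],[0,0,0],3],[[0,0,-0.35],[0,0,0],3],[[0,0,-0.35],[0,0,0],3],[[0,0,-0.35],[0,0,0],3],[[0,0,-0.35],[0,0,0],3]]'

```text
time_s: 10.7
tool_pos: [0.4469, 0.0156, 0.0937]
orientation: [0.0, 0.104, 0.995, 0.0]
wrist_force: [-0.2, -0.1, 4.1]
finger_gap: 0.0357
grip_force: 29.8
```

The post has touched bottom, with the force rising about 6 N. I'll release gently and back off upward.

>>> arm_command --increments '[[[0,0,0],[0,0,0],3.6],[[0,0,0],[0,0,0],3.8],[[0,0,0],[0,0,0],4.1],[[0,0,0],[0,0,0],4.5],[[0,0,0],[0,0,0],5],[[0,0,0],[0,0,0],5.6],[[0,0,0],[0,0,0],6.2],[[0,0,0],[0,0,0],6.8]]'

```text
time_s: 11.37
tool_pos: [0.4466, 0.0157, 0.0934]
orientation: [-0.0, 0.104, 0.995, 0.0]
wrist_force: [0.2, -0.2, 1.2]
finger_gap: 0.0663
grip_force: 0.0
```

>>> arm_command --increments '[[[0,0,0],[0,0,0],7.4],[[0,0,0.8],[0,0,0],8],[[0,0,2.4],[0,0,0],8.5],[[0,0,4.5],[0,0,0],9.19],[[0,0,7],[0,0,0],9.19],[[0,0,9.5],[0,0,0],9.19],[[0,0,11.5],[0,0,0],9.19],[[0,0,12.5],[0,0,0],9.19]]'

```text
time_s: 12.03
tool_pos: [0.448, 0.0157, 0.2216]
orientation: [0.002, 0.104, 0.995, 0.001]
wrist_force: [-0.4, 0.2, 0.9]
finger_gap: 0.0919
grip_force: 0.0
```

```bash
python3 - <<'E'
from h import *
import pickle
f=lambda im,s:np.clip(255*(cv2.resize(im,None,fx=s,fy=s,interpolation=2)/255.)**.5*1.1,0,255).astype(np.uint8)
info()
g=grab('scene');t=grab('top');pickle.dump((g,t),open('v1.pkl','wb'))
A=f(g['color'][130:230,205:305],4);B=f(g['color'][200:270,315:385],400/70)
cv2.imwrite('pics/d8.png',np.hstack([A,B]))
E
```

```text
t 12.0333 pos [0.448  0.0157 0.2216] ytool 78.07 z [ 0.004  0.001 -1.   ] q [-0.37  0.08  0.28  2.06 -0.03  1.01  1.28] F [-0.4  0.2  0.9] gap 0.0919 grip 0.0
```

View pics/d8.png

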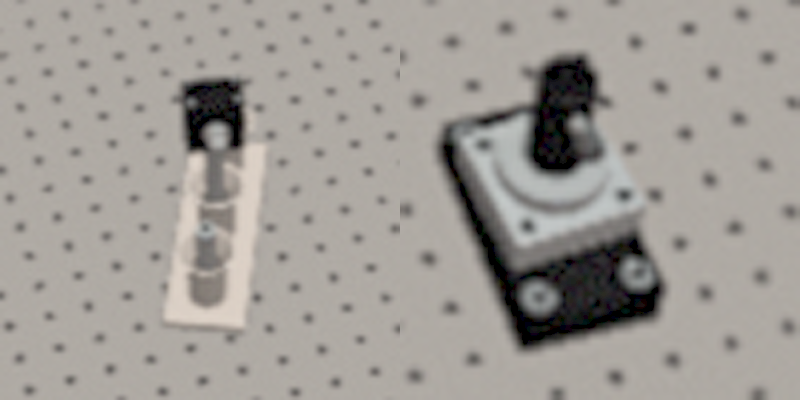

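The detector is parked upright: head at (258,158), post in the middle cup. The stand is undisturbed, with the holder's top at (344,211.5). Next I'll settle the true fingertip height by a soft touch on a free patch of table at (0.58, 0).

>>> arm_command --increments '[[[3,-0.4,0],[0,0,0],9.19],[[6.5,-0.8,0],[0,0,0],9.19],[[10,-1.2,0],[0,0,0],9.19],[[12.8,-1.6,0],[0,0,0],9.19],[[13.2,-1.6,-3],[0,0,0],9.19],[[13.2,-1.6,-6],[0,0,0],9.19],[[13.2,-1.6,-9],[0,0,0],9.19],[[13.2,-1.6,-12],[0,0,0],9.19]]'

```text
time_s: 12.8
tool_pos: [0.5774, -0.0006, 0.0953]
orientation: [-0.001, 0.104, 0.995, -0.0]
wrist_force: [-0.2, 0.1, -0.3]
finger_gap: 0.0918
grip_force: 0.0
```

>>> arm_command --increments '[[[0,0,-2],[0,0,0],9.19],[[0,0,-4],[0,0,0],9.19],[[0,0,-6],[0,0,0],9.19],[[0,0,-6.5],[0,0,0],9.19],[[0,0,-6.5],[0,0,0],9.19],[[0,0,-6.5],[0,0,0],9.19],[[0,0,-6.5],[0,0,0],9.19],[[0,0,-6.5],[0,0,0],9.19]]'

```text
time_s: 13.47
tool_pos: [0.5796, -0.0003, 0.0347]
orientation: [0.001, 0.104, 0.995, 0.0]
wrist_force: [0.1, -0.4, 0.9]
finger_gap: 0.0921
grip_force: 0.0
```

Next I step down to TCP 0.019, then go in small steps.

>>> arm_command --increments '[[[0,0,-0.4],[0,0,0],9.19],[[0,0,-0.8],[0,0,0],9.19],[[0,0,-1.2],[0,0,0],9.19],[[0,0,-1.6],[0,0,0],9.19],[[0,0,-1.6],[0,0,0],9.19],[[0,0,-1.6],[0,0,0],9.19],[[0,0,-1.6],[0,0,0],9.19],[[0,0,-1.6],[0,0,0],9.19]]'

```text
time_s: 14.13
tool_pos: [0.5788, -0.0003, 0.0176]
orientation: [0.0, 0.104, 0.995, 0.0]
wrist_force: [0.4, -0.7, -0.0]
finger_gap: 0.092
grip_force: 0.0
```

>>> arm_command --increments '[[[0,0,-0.1],[0,0,0],9.19],[[0,0,-0.2],[0,0,0],9.19],[[0,0,-0.3],[0,0,0],9.19],[[0,0,-0.4],[0,0,0],9.19],[[0,0,-0.5],[0,0,0],9.19],[[0,0,-0.6],[0,0,0],9.19],[[0,0,-0.6],[0,0,0],9.19],[[0,0,-0.6],[0,0,0],9.19]]'

```text
time_s: 14.8
tool_pos: [0.5786, -0.0003, 0.0114]
orientation: [-0.0, 0.104, 0.995, -0.0]
wrist_force: [0.2, -0.7, -0.9]
finger_gap: 0.092
grip_force: 0.0
```

There's no contact at 11 mm, so the tips do stand higher than the nominal geometry says. I'll continue down carefully.

>>> arm_command --increments '[[[0,0,-0.1],[0,0,0],9.19],[[0,0,-0.2],[0,0,0],9.19],[[0,0,-0.3],[0,0,0],9.19],[[0,0,-0.4],[0,0,0],9.19],[[0,0,-0.5],[0,0,0],9.19],[[0,0,-0.6],[0,0,0],9.19],[[0,0,-0.7],[0,0,0],9.19],[[0,0,-0.7],[0,0,0],9.19]]'

```text
time_s: 15.47
tool_pos: [0.5786, -0.0003, 0.0043]
orientation: [-0.0, 0.104, 0.995, -0.0]
wrist_force: [0.3, 0.3, -0.2]
finger_gap: 0.0918
grip_force: 0.0
```

```bash
python3 - <<'E'
from h import *
info()
f=lambda im,s:np.clip(255*(cv2.resize(im,None,fx=s,fy=s,interpolation=2)/255.)**.5*1.1,0,255).astype(np.uint8)
g=grab('scene');P=sensors.sense()['tool_pos'];A=np.radians(78)
for s in(-.055,.055):print([proj(g,(P[0]+np.cos(A)*s,P[1]+np.sin(A)*s,z)).round(1) for z in(0,.015,.03)])
cv2.imwrite('pics/d9.png',f(g['color'][150:270,230:350],5))
E
```

```text
t 15.4667 pos [ 5.786e-01 -3.000e-04  4.300e-03] ytool 78.08 z [-0. -0. -1.] q [-0.24  0.61  0.24  1.91 -0.22  0.65  1.5 ] F [ 0.3  0.3 -0.2] gap 0.0918 grip 0.0
[array([245.8, 234.1]), array([245.5, 230.4]), array([245.3, 226.7])]
[array([292.2, 230.1]), array([292.4, 226.4]), array([292.6, 222.7])]
```

>>> arm_command --increments '[[[0,0,-0.1],[0,0,0],9.19],[[0,0,-0.2],[0,0,0],9.19],[[0,0,-0.3],[0,0,0],9.19],[[0,0,-0.4],[0,0,0],9.19],[[0,0,-0.5],[0,0,0],9.19],[[0,0,-0.6],[0,0,0],9.19],[[0,0,-0.7],[0,0,0],9.19],[[0,0,-0.7],[0,0,0],9.19]]'

```text
time_s: 16.18
tool_pos: [0.5786, -0.0003, -0.0027]
orientation: [-0.0, 0.104, 0.995, -0.0]
wrist_force: [0.2, 0.6, 0.9]
finger_gap: 0.0921
grip_force: 0.0
```

>>> arm_command --increments '[[[0,0,-0.1],[0,0,0],9.19],[[0,0,-0.2],[0,0,0],9.19],[[0,0,-0.3],[0,0,0],9.19],[[0,0,-0.4],[0,0,0],9.19],[[0,0,-0.5],[0,0,0],9.19],[[0,0,-0.5],[0,0,0],9.19],[[0,0,-0.5],[0,0,0],9.19],[[0,0,-0.5],[0,0,0],9.19]]'

```text
time_s: 16.85
tool_pos: [0.5787, -0.0003, -0.0075]
orientation: [0.0, 0.104, 0.995, 0.0]
wrist_force: [-0.1, 0.2, 0.3]
finger_gap: 0.092
grip_force: 0.0
```

>>> arm_command --increments '[[[0,0,-0.05],[0,0,0],9.19],[[0,0,-0.1],[0,0,0],9.19],[[0,0,-0.15],[0,0,0],9.19],[[0,0,-0.2],[0,0,0],9.19],[[0,0,-0.25],[0,0,0],9.19],[[0,0,-0.3],[0,0,0],9.19],[[0,0,-0.3],[0,0,0],9.19],[[0,0,-0.3],[0,0,0],9.19]]'

```text
time_s: 17.52
tool_pos: [0.5786, -0.0004, -0.0106]
orientation: [-0.0, 0.104, 0.995, -0.0]
wrist_force: [0.1, -0.9, 0.6]
finger_gap: 0.0918
grip_force: 0.0
```

>>> arm_command --increments '[[[0,0,-0.05],[0,0,0],9.19],[[0,0,-0.1],[0,0,0],9.19],[[0,0,-0.15],[0,0,0],9.19],[[0,0,-0.2],[0,0,0],9.19],[[0,0,-0.25],[0,0,0],9.19],[[0,0,-0.25],[0,0,0],9.19],[[0,0,-0.25],[0,0,0],9.19],[[0,0,-0.25],[0,0,0],9.19]]'

```text
time_s: 18.18
tool_pos: [0.5787, -0.0003, -0.013]
orientation: [0.0, 0.104, 0.995, 0.0]
wrist_force: [0.6, 0.7, -0.8]
finger_gap: 0.0916
grip_force: 0.0
```

>>> arm_command --increments '[[[0,0,-0.05],[0,0,0],9.19],[[0,0,-0.1],[0,0,0],9.19],[[0,0,-0.15],[0,0,0],9.19],[[0,0,-0.2],[0,0,0],9.19],[[0,0,-0.25],[0,0,0],9.19],[[0,0,-0.25],[0,0,0],9.19],[[0,0,-0.25],[0,0,0],9.19],[[0,0,-0.25],[0,0,0],9.19]]'

```text
time_s: 18.85
tool_pos: [0.5787, -0.0003, -0.0155]
orientation: [0.0, 0.104, 0.995, 0.0]
wrist_force: [-0.7, 0.3, -0.0]
finger_gap: 0.0919
grip_force: 0.0
```

>>> arm_command --increments '[[[0,0,-0.05],[0,0,0],9.19],[[0,0,-0.1],[0,0,0],9.19],[[0,0,-0.15],[0,0,0],9.19],[[0,0,-0.2],[0,0,0],9.19],[[0,0,-0.25],[0,0,0],9.19],[[0,0,-0.25],[0,0,0],9.19],[[0,0,-0.25],[0,0,0],9.19],[[0,0,-0.25],[0,0,0],9.19]]'

```text
time_s: 19.52
tool_pos: [0.5787, -0.0003, -0.018]
orientation: [0.0, 0.104, 0.995, 0.0]
wrist_force: [0.6, 0.3, -0.1]
finger_gap: 0.0918
grip_force: 0.0
```

There's still no contact. I'll measure the tip rows numerically by differencing this frame against the earlier frame taken without the gripper here.

```bash
cat > tip.py <<'E'
from h import *
import pickle
g0=pickle.load(open('v1.pkl','rb'))[0]
g=grab('scene');P=sensors.sense()['tool_pos'];A=np.radians(78)
d=np.abs(g['color'].astype(int)-g0['color']).sum(2)
for s in(-.055,.055):
    e=[proj(g,(P[0]+np.cos(A)*s,P[1]+np.sin(A)*s,z)) for z in(0,.03)];c=int(round(e[0][0]))
    print('proj z0,z30',np.round(e,1).tolist())
    for cc in range(c-6,c+7,2):print(cc,''.join('#' if v>60 else '+' if v>30 else '.' for v in d[200:245,cc]))
E
python3 tip.py
```

```text
proj z0,z30 [[245.8, 234.1], [245.3, 226.8]]
240 #####################........................
242 ##########################++.................
244 ###################################..........
246 ##+#################################.........
248 ##########..+#######################.........
250 #########+..#####...............+++..........
252 ##.######.+.####+............................
proj z0,z30 [[292.2, 230.1], [292.7, 222.7]]
286 ######...#####......+........................
288 ######.+.###############+.+####+.............
290 ######..#########################............
292 ################################+............
294 ###############################..............
296 #######################+.....................
298 ################+............................
```

>>> arm_command --increments '[[[0,0,-0.05],[0,0,0],9.19],[[0,0,-0.1],[0,0,0],9.19],[[0,0,-0.15],[0,0,0],9.19],[[0,0,-0.2],[0,0,0],9.19],[[0,0,-0.25],[0,0,0],9.19],[[0,0,-0.25],[0,0,0],9.19],[[0,0,-0.25],[0,0,0],9.19],[[0,0,-0.25],[0,0,0],9.19]]'

```text
time_s: 20.23
tool_pos: [0.5787, -0.0003, -0.0205]
orientation: [0.0, 0.104, 0.995, 0.0]
wrist_force: [0.6, 0.2, -0.5]
finger_gap: 0.0918
grip_force: 0.0
```

>>> arm_command --increments '[[[0,0,-0.05],[0,0,0],9.19],[[0,0,-0.1],[0,0,0],9.19],[[0,0,-0.15],[0,0,0],9.19],[[0,0,-0.2],[0,0,0],9.19],[[0,0,-0.25],[0,0,0],9.19],[[0,0,-0.25],[0,0,0],9.19],[[0,0,-0.25],[0,0,0],9.19],[[0,0,-0.25],[0,0,0],9.19]]'

```text
time_s: 20.9
tool_pos: [0.5787, -0.0003, -0.0221]
orientation: [-0.0, 0.104, 0.995, 0.0]
wrist_force: [-3.1, 0.2, 7.4]
finger_gap: 0.092
grip_force: 4.0
```

Contact came at a reading of about -0.0215, so fingertip height = reading + 21.5 mm. I'll use that from here on. Lifting, and working out the holder's position.

>>> arm_command --increments '[[[0,0,1],[0,0,0],9.19],[[0,0,3],[0,0,0],9.19],[[0,0,6],[0,0,0],9.19],[[0,0,9],[0,0,0],9.19],[[0,0,12],[0,0,0],9.19],[[0,0,14],[0,0,0],9.19],[[0,0,15],[0,0,0],9.19],[[0,0,15],[0,0,0],9.19]]'

```text
time_s: 21.57
tool_pos: [0.5804, -0.0002, 0.1296]
orientation: [0.002, 0.104, 0.995, 0.001]
wrist_force: [0.7, -0.0, -0.1]
finger_gap: 0.0919
grip_force: 0.0
```

```bash
python3 - <<'E'
from h import *
import pickle
info()
g,t=pickle.load(open('v1.pkl','rb'))
S=lambda x,y,z:at(g,(x-400+.5)*70/400-.5+315,(y+.5)*70/400-.5+200,z)
print('top',S(567,70,.103),'thumb',S(586,137,.09),'foot left/right/front',S(495,160,.053),S(612,160,.053),S(558,211,.053))
im=t['color'];P=proj(t,(.651,.1485,.103)).round().astype(int);print('topview',P)
gray=cv2.cvtColor(im,cv2.COLOR_BGR2GRAY)
# dark tube top within square plate in top view
print(gray[P[1]-12:P[1]+14,P[0]-10:P[0]+12])
E
```

```text
t 21.5667 pos [ 5.804e-01 -2.000e-04  1.296e-01] ytool 78.08 z [ 0.005  0.001 -1.   ] q [-0.29  0.42  0.29  1.85 -0.16  0.88  1.44] F [ 0.7 -0.  -0.1] gap 0.0919 grip 0.0
top [0.64559948 0.14920626 0.103     ] thumb [0.66872116 0.14884087 0.09      ] foot left/right/front [0.64484753 0.12505957 0.053     ] [0.65913135 0.16895259 0.053     ] [0.6749102  0.13922034 0.053     ]
topview [221 174]
[[139 137 143 140  97  46  76 101 103  62  22  26  23  19  26  19  25  26
   27  29  87 113]
 [141 136 142 140  97  79  80  46  79  71  25  27  23  25  24  26  26  22
   22  43 102  79]
 [142 141 141 141  96  68  88  80 106  84  41  41  33  23  26  25  25  24
   25  21  75  77]
 [141 140 139 142  97  31  65  98  96  65  57  48  37  24  19  26  23  25
   20  25  65 101]
 [138 139 138 139  96  34  22  18  29  47  56  49  32  24  21  26  26  23
   22  21  23  24]
 [141 140 144 139  96  33  27  22  22  42  61  53  42  41  43  61  63  65
   83  86  84  85]
 [141 139 138 141 104  83  84  80  77  83  97  82  88  95 103 137 142 139
  165 160 150 154]
 [139 138 136 150 136 142 154 157 155 136 125 111 132
[... 1014 characters left out ...]
9  31   3  16  20  62 105 140
  150 150 105 120]
 [128 140 139 140 156 162 153 149 149 150 137  99  78  79  92 133 155 153
  154 136 104 138]
 [128 141 141 142 156 161 159 155 155 157 155 154 153 153 155 155 154 154
  149 109 115 147]
 [140 141 141 138 154 165 153 156 152 155 152 153 149 153 153 154 151 144
  116 114 117 112]
 [137 138 142 120 143 151 122 131 139 143 144 138 140 139 140 132 122 118
  121 150 111  37]
 [139 139 138 115 119  99  48  74 142 152 131 120 115 121 119 102 113 152
  168 168 138 104]
 [141 139 139 116 124 120  99 105 147 163 165 166 155 158 164 156 152 152
  148 149 150 149]
 [139 139 140 120 120 136 144 144 143 144 144 149 154 147 126 104  90  78
   67  55  53  42]]
```

>>> arm_command --increments '[[[1,2.2,0],[0,0,4],9.19],[[2.5,5,0],[0,0,8],9.19],[[4,8,0],[0,0,12],9.19],[[5.5,11.2,0],[0,0,12],9.19],[[6.7,14,0],[0,0,12],9.19],[[7,14.9,0],[0,0,12],9.19],[[7,14.9,0],[0,0,12],9.19],[[7,14.9,0],[0,0,12],9.19]]'

```text
time_s: 22.23
tool_pos: [0.6475, 0.1478, 0.1251]
orientation: [-0.001, -0.001, 1.0, -0.001]
wrist_force: [0.4, -0.3, -0.8]
finger_gap: 0.0922
grip_force: 0.0
```

>>> arm_command --increments '[[[0,0,-1.5],[0,0,0],9.19],[[0,0,-3.5],[0,0,0],9.19],[[0,0,-5.5],[0,0,0],9.19],[[0,0,-7.5],[0,0,0],9.19],[[0,0,-8.5],[0,0,0],9.19],[[0,0,-9],[0,0,0],9.19],[[0,0,-9],[0,0,0],9.19],[[0,0,-9],[0,0,0],9.19]]'

```text
time_s: 22.9
tool_pos: [0.6491, 0.1478, 0.0376]
orientation: [0.0, -0.0, 1.0, -0.0]
wrist_force: [-0.5, 0.1, 0.1]
finger_gap: 0.0924
grip_force: 0.0
```

```bash
python3 - <<'E'
from h import *
info()
f=lambda im,s:np.clip(255*(cv2.resize(im,None,fx=s,fy=s,interpolation=2)/255.)**.5*1.1,0,255).astype(np.uint8)
g=grab('scene');cv2.imwrite('pics/e1.png',f(g['color'][140:260,295:415],5))
E
```

```text
t 22.9 pos [0.6491 0.1478 0.0376] ytool 90.02 z [ 0.001 -0.    -1.   ] q [-0.41  0.67  0.19  1.67 -0.17  0.81  1.43] F [-0.5  0.1  0.1] gap 0.0924 grip 0.0
```

>>> arm_command --increments '[[[0,0.1,0],[0,0,0],8],[[0,0.1,0],[0,0,0],7],[[0,0.1,0],[0,0,0],6],[[0,0.1,0],[0,0,0],5],[[0,0.1,0],[0,0,0],4],[[0,0.1,0],[0,0,0],3.4],[[0,0.1,0],[0,0,0],3],[[0,0.1,0],[0,0,0],2.8]]'

```text
time_s: 23.62
tool_pos: [0.6487, 0.1497, 0.037]
orientation: [-0.0, -0.001, 1.0, 0.0]
wrist_force: [-0.6, -0.7, -0.0]
finger_gap: 0.0405
grip_force: 0.0
```

>>> arm_command --increments '[[[0,0,0],[0,0,0],2.6],[[0,0,0],[0,0,0],2.4],[[0,0,0],[0,0,0],2.2],[[0,0,0],[0,0,0],2],[[0,0,0],[0,0,0],2],[[0,0,0],[0,0,0],2],[[0,0,0],[0,0,0],2],[[0,0,0],[0,0,0],2]]'

```text
time_s: 24.28
tool_pos: [0.6487, 0.1493, 0.037]
orientation: [-0.0, -0.001, 1.0, -0.0]
wrist_force: [-0.9, -1.5, 0.9]
finger_gap: 0.0236
grip_force: 30.0
```

The gap is 23.6 mm at 30 N. I'll lift a little and check that the holder comes along.

>>> arm_command --increments '[[[0,0,0.2],[0,0,0],2],[[0,0,0.6],[0,0,0],2],[[0,0,1.2],[0,0,0],2],[[0,0,2],[0,0,0],2],[[0,0,3],[0,0,0],2],[[0,0,4],[0,0,0],2],[[0,0,5],[0,0,0],2],[[0,0,5.5],[0,0,0],2]]'

```text
time_s: 24.95
tool_pos: [0.6498, 0.1499, 0.0944]
orientation: [0.001, -0.001, 1.0, 0.0]
wrist_force: [0.7, -0.4, -1.6]
finger_gap: 0.0236
grip_force: 30.0
```

```bash
python3 - <<'E'
from h import *
info()
f=lambda im,s:np.clip(255*(cv2.resize(im,None,fx=s,fy=s,interpolation=2)/255.)**.5*1.1,0,255).astype(np.uint8)
g=grab('scene');cv2.imwrite('pics/e2.png',f(g['color'][140:260,295:415],5))
import pickle;pickle.dump(g,open('e2.pkl','wb'))
E
```

```text
t 24.95 pos [0.6498 0.1499 0.0944] ytool 90.08 z [ 0.003  0.001 -1.   ] q [-0.42  0.6   0.21  1.65 -0.15  0.91  1.41] F [ 0.7 -0.4 -1.6] gap 0.0236 grip 29.999407486757264
```

View pics/e2.png

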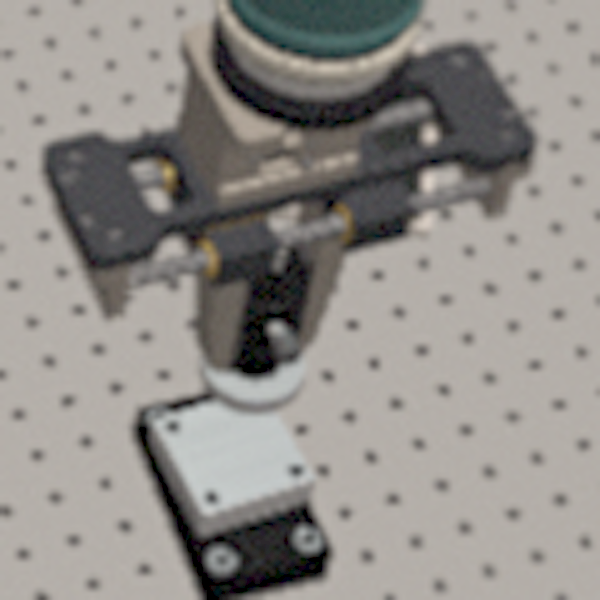

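The picture shows the holder held upright with its foot at crop (255,385). The square plate's holes are at (173,427), (211,497) and (296,470), and the stand is in place. I'll carry the holder to the round tray.

>>> arm_command --increments '[[[-0.4,-0.8,0.3],[0,0,0],2],[[-1.3,-3,0.5],[0,0,0],2],[[-2.4,-5.5,0.5],[0,0,0],2],[[-3.5,-8,0.5],[0,0,0],2],[[-4.7,-10.7,0.5],[0,0,0],2],[[-5.9,-13.4,0.5],[0,0,0],2],[[-7,-16,0.5],[0,0,0],2],[[-8.2,-18.7,0.5],[0,0,0],2]]'

```text
time_s: 25.67
tool_pos: [0.5652, -0.0389, 0.0968]
orientation: [-0.0, -0.001, 1.0, -0.0]
wrist_force: [-0.2, 0.5, -3.7]
finger_gap: 0.0236
grip_force: 30.0
```

>>> arm_command --increments '[[[-1.2,-2.7,0],[0,0,0],2],[[-2.4,-5.4,0],[0,0,0],2],[[-3.5,-8.1,0],[0,0,0],2],[[-4.7,-10.8,0],[0,0,0],2],[[-5.9,-13.5,0],[0,0,0],2],[[-7,-16,0],[0,0,0],2],[[-8,-18.2,0],[0,0,0],2],[[-8.9,-20.2,0],[0,0,0],2]]'

```text
time_s: 26.33
tool_pos: [0.4757, -0.2412, 0.0969]
orientation: [-0.0, 0.0, 1.0, -0.0]
wrist_force: [-0.1, 0.5, -3.7]
finger_gap: 0.0238
grip_force: 30.0
```

```bash
python3 - <<'E'
from h import *
import pickle
info()
print('delta cm',(np.array([.461,-.2818,-.001])-sensors.sense()['tool_pos'])*100)
g=pickle.load(open('e2.pkl','rb'))
S=lambda x,y,z:at(g,(x+.5)/5-.5+295,(y+.5)/5-.5+140,z).round(4)
print('sq',S(173,427,.043),S(211,497,.043),S(296,470,.043),'ob',S(222,560,.025),S(307,539,.025),'foot axis',S(255,378,.110))
E
```

```text
t 26.3333 pos [ 0.4757 -0.2412  0.0969] ytool 89.98 z [-0.001 -0.    -1.   ] q [ 0.17  0.4   0.29  1.98 -0.16  0.78  2.12] F [-0.1  0.5 -3.7] gap 0.0238 grip 30.00014872115571
delta cm [-1.46574004 -4.05578671 -9.78839032]
sq [0.6305 0.127  0.043 ] [0.6714 0.1287 0.043 ] [0.6698 0.1709 0.043 ] ob [0.6938 0.1269 0.025 ] [0.6953 0.1677 0.025 ] foot axis [0.6597 0.1465 0.11  ]
```

>>> arm_command --increments '[[[-0.5,-1.4,0],[0,0,0],2],[[-1,-2.8,-0.5],[0,0,0],2],[[-1.4,-3.8,-1.5],[0,0,0],2],[[-1.5,-4.1,-3],[0,0,0],2],[[-1.5,-4.1,-4.5],[0,0,0],2],[[-1.5,-4.1,-6],[0,0,0],2],[[-1.5,-4.1,-7],[0,0,0],2],[[-1.5,-4.1,-7.5],[0,0,0],2]]'

```text
time_s: 27.0
tool_pos: [0.4612, -0.28, 0.0206]
orientation: [-0.001, -0.001, 1.0, 0.001]
wrist_force: [-1.1, -0.4, -2.3]
finger_gap: 0.0238
grip_force: 30.0
```

>>> arm_command --increments '[[[0,0,-0.3],[0,0,0],2],[[0,0,-0.6],[0,0,0],2],[[0,0,-1],[0,0,0],2],[[0,0,-1.4],[0,0,0],2],[[0,0,-1.6],[0,0,0],2],[[0,0,-1.6],[0,0,0],2],[[0,0,-1.6],[0,0,0],2],[[0,0,-1.6],[0,0,0],2]]'

```text
time_s: 27.67
tool_pos: [0.4629, -0.2804, 0.0062]
orientation: [0.0, -0.001, 1.0, -0.0]
wrist_force: [-0.0, 0.1, -2.7]
finger_gap: 0.0239
grip_force: 30.0
```

>>> arm_command --increments '[[[-0.1,-0.1,-0.2],[0,0,0],2],[[-0.2,-0.1,-0.4],[0,0,0],2],[[-0.2,-0.1,-0.6],[0,0,0],2],[[-0.2,-0.1,-0.8],[0,0,0],2],[[-0.2,-0.1,-0.9],[0,0,0],2],[[-0.2,-0.1,-1],[0,0,0],2],[[-0.2,-0.1,-1],[0,0,0],2],[[-0.2,-0.1,-1],[0,0,0],2]]'

```text
time_s: 28.33
tool_pos: [0.4605, -0.2812, -0.0031]
orientation: [-0.0, -0.001, 1.0, 0.0]
wrist_force: [-4.1, 1.7, 8.6]
finger_gap: 0.0238
grip_force: 30.0
```

It's in contact at the expected height. Release and rise.

>>> arm_command --increments '[[[0,0,0],[0,0,0],2.4],[[0,0,0],[0,0,0],2.7],[[0,0,0],[0,0,0],3.1],[[0,0,0],[0,0,0],3.6],[[0,0,0],[0,0,0],4.2],[[0,0,0],[0,0,0],5],[[0,0,0],[0,0,0],6],[[0,0,0],[0,0,0],7]]'

```text
time_s: 29.0
tool_pos: [0.4607, -0.2813, -0.0041]
orientation: [-0.0, -0.001, 1.0, 0.0]
wrist_force: [0.2, -0.2, -0.0]
finger_gap: 0.06
grip_force: 0.0
```

>>> arm_command --increments '[[[0,0,0.5],[0,0,0],7.5],[[0,0,2],[0,0,0],8],[[0,0,4],[0,0,0],8.5],[[0,0,6.5],[0,0,0],9.19],[[0,0,9],[0,0,0],9.19],[[0,0,11],[0,0,0],9.19],[[0,0,12],[0,0,0],9.19],[[0,0,12],[0,0,0],9.19]]'

```text
time_s: 29.67
tool_pos: [0.4622, -0.2821, 0.1184]
orientation: [0.002, -0.001, 1.0, -0.001]
wrist_force: [0.4, -0.3, -0.3]
finger_gap: 0.0916
grip_force: 0.0
```

>>> arm_command --increments '[[[1.2,2.7,0],[0,0,0.5],9.19],[[2.5,5.7,0],[0,0,1],9.19],[[3.8,8.7,0],[0,0,2],9.19],[[5.1,11.7,0],[0,0,2],9.19],[[6.4,14.7,0],[0,0,2],9.19],[[7.7,17.7,0],[0,0,2],9.19],[[9,20.7,0],[0,0,2],9.19],[[10,23,0],[0,0,2],9.19]]'

```text
time_s: 30.33
tool_pos: [0.5606, -0.0481, 0.1144]
orientation: [-0.001, -0.019, 1.0, 0.0]
wrist_force: [0.4, 0.2, 1.1]
finger_gap: 0.0918
grip_force: 0.0
```

```bash
cat > chk.py <<'E'
from h import *
info()
# centroid of dark object vs white-rim tray, both views, given object height
g=grab('scene');t=grab('top')
for n,c in(('scene',g),('top',t)):
    gray=cv2.cvtColor(c['color'],cv2.COLOR_BGR2GRAY)
    P=proj(c,(.461,-.2818,.01)).round().astype(int);print(n,P)
    for r in gray[P[1]-16:P[1]+15,P[0]-16:P[0]+17]:print(''.join(' .:-=+*#%@'[min(9,int(v)//18)] for v in r))
E
python3 chk.py
```

```text
t 30.3333 pos [ 0.5606 -0.0481  0.1144] ytool 92.21 z [-0.002  0.001 -1.   ] q [-0.15  0.42  0.22  1.9  -0.12  0.84  1.74] F [0.4 0.2 1.1] gap 0.0918 grip 0.0
scene [142 221]
++++-:-=-.     .-++++++++++++++++
++++-:::.       .=+++++++++++++++
+++++=-.        .-++++++++===++++
++++++=.         :+++++++=::-++++
++++++=.         :+****++=--=++++
+++++++:         .=*###***+++++++
+++++++:          :-===+##**+++++
++++++=-.          ....:=+*#*++++
+++++=+*-          :-:. .:=*#*+++
+++++*#*-   .--    -++=:  .=*#+++
++++*#*=.   :==.   :+**+-  .=#*++
+++*#*=..   .::.   .=***+:  -*#*+
+++#*=..-:  .:::.   -+**+-  .=**+
++*#+:.:+=. ..::.   :+**+=.  -+*+
+*#*-..=*+:  ....   :+***+:  :+*+
+*#+: :+**-  ...    :+***=:  :+*+
+*#=. :+**=:        -+**+=.  -**+
+#*-. :+**+-.      :=***+-.  -**+
+#*-  :+***+-.  ..-=+**+=:. .=*+=
+#*-  .=****+=---=+****+-:. :+*==
+*#=.  :+*******+****+=-:. .=#*=+
+*#=.  .-++*********+=-:. .-**+=+
++*+:   .-=+++*++++=--:. .-+*+=++
++**+:   .:---==---:::. .-+*+==++
+++**=.   .::::::::.. .:=+*+==+++
++++*+=:.   ....... ..-+#*+==++++
-=+==**+=:..   .  .:==+**+==+++==
:=++==+
[... 496 characters left out ...]
%%%%*###=...@@%#=+#%
%#%+@*. .+#%%%#*+=-:.=:. *@@#--##
####@+ .:#%%%+:          :@@%++##
%##@%- .+%%%*:   .       .#@%%###
%#*@*...*%%%-   ...    . .+@%####
#%*@#..:#%%#-   .:-.   .  :@@%%%#
%#*@#...#%%%=   .:-.   .  :@@%##%
%%*@#: .*#%%=             :@@%#%#
#%*@#:..=#%%*-        :...=@@#*#%
###@%= ..*%%%*=-:.:--==: .*@%+:*%
%#%#@*...=#%%%##*+####*:.:@@%*=*#
%#%*@%- ..+#%%%%%%%%%*:. =@@#%##%
###%%@*....=*#%%%%##+:  :@@%#####
##%#*@@=.. .:=###*=:. ..*@@%#####
###%#%@@=.. .    . ....*@@%%%###%
#%#%#%#@%+:... ... .:-*@@########
########@@#+:.. ...:#%@@%###%%###
#########@@@##*+*###@@%##%##%#+*#
%###++##%#%@@@@%@@@@@=:##%%#%*-=#
####=-###%#%*=+##%*##*=#######++#
#%##*+#%###%###%#%###%##%#%%#####
```

The holder stands flat inside the round tray, centred in both views. Next is the square spacer.

>>> arm_command --increments '[[[1.3,2.8,0],[0,0,0],9.19],[[2.6,5.6,0],[0,0,0],9.19],[[3.9,8.4,0],[0,0,0],9.19],[[5.2,11.2,0],[0,0,0],9.19],[[6.5,14,0],[0,0,0],9.19],[[7.8,16.8,0],[0,0,0],9.19],[[8.8,19,0],[0,0,0],9.19],[[9,19.6,0],[0,0,0],9.19]]'

```text
time_s: 31.1
tool_pos: [0.6507, 0.1488, 0.1141]
orientation: [-0.001, -0.02, 1.0, 0.001]
wrist_force: [-0.2, 1.1, -0.1]
finger_gap: 0.092
grip_force: 0.0
```

>>> arm_command --increments '[[[0,0,-2],[0,0,0],9.19],[[0,0,-4],[0,0,0],9.19],[[0,0,-6],[0,0,0],9.19],[[0,0,-7.5],[0,0,0],9.19],[[0,0,-8],[0,0,0],9.19],[[0,0,-8],[0,0,0],9.19],[[0,0,-8],[0,0,0],9.19],[[0,0,-8],[0,0,0],9.19]]'

```text
time_s: 31.77
tool_pos: [0.6514, 0.1441, 0.037]
orientation: [0.001, -0.018, 1.0, 0.0]
wrist_force: [0.3, -0.1, -0.2]
finger_gap: 0.0918
grip_force: 0.0
```

```bash
python3 - <<'E'
from h import *
info();print((np.array([.6515,.149,.0115])-sensors.sense()['tool_pos'])*100)
E
```

```text
t 31.7667 pos [0.6514 0.1441 0.037 ] ytool 92.04 z [ 0.002  0.    -1.   ] q [-0.39  0.67  0.17  1.67 -0.15  0.81  1.45] F [ 0.3 -0.1 -0.2] gap 0.0918 grip 0.0
[ 0.00621763  0.48630627 -2.54963354]
```

>>> arm_command --increments '[[[0,0.3,0],[0,0,0],9.19],[[0,0.5,0],[0,0,0],9.19],[[0,0.5,-0.6],[0,0,0],9.19],[[0,0.5,-1.2],[0,0,0],9.19],[[0,0.5,-1.8],[0,0,0],9.19],[[0,0.5,-2.3],[0,0,0],9.19],[[0,0.5,-2.5],[0,0,0],9.19],[[0,0.5,-2.5],[0,0,0],9.19]]'

```text
time_s: 32.43
tool_pos: [0.65, 0.1494, 0.0099]
orientation: [-0.001, -0.018, 1.0, -0.0]
wrist_force: [-0.3, -0.6, 0.3]
finger_gap: 0.0919
grip_force: 0.0
```

>>> arm_command --increments '[[[0,0,0],[0,0,0],9],[[0,0,0],[0,0,0],8.4],[[0,0,0],[0,0,0],7.8],[[0,0,0],[0,0,0],7.2],[[0,0,0],[0,0,0],6.8],[[0,0,0],[0,0,0],6.4],[[0,0,0],[0,0,0],6.2],[[0,0,0],[0,0,0],6.1]]'

```text
time_s: 33.1
tool_pos: [0.6507, 0.1497, 0.0111]
orientation: [0.0, -0.018, 1.0, 0.0]
wrist_force: [0.2, 0.3, -0.8]
finger_gap: 0.0613
grip_force: 0.0
```

>>> arm_command --increments '[[[0,0,0],[0,0,0],5.9],[[0,0,0],[0,0,0],5.8],[[0,0,0],[0,0,0],5.7],[[0,0,0],[0,0,0],5.5],[[0,0,0],[0,0,0],5.2],[[0,0,0],[0,0,0],5],[[0,0,0],[0,0,0],5],[[0,0,0],[0,0,0],5]]'

```text
time_s: 33.77
tool_pos: [0.6507, 0.1494, 0.011]
orientation: [-0.0, -0.018, 1.0, -0.0]
wrist_force: [0.4, -1.2, 0.4]
finger_gap: 0.0557
grip_force: 30.0
```

Gripped at 56 mm. I'll lift and carry it to the square tray at (0.6442, -0.1592), turning -12°.

>>> arm_command --increments '[[[0,0,0.2],[0,0,0],5],[[0,0,0.6],[0,0,0],5],[[0,0,1.3],[0,0,0],5],[[0,0,2.2],[0,0,0],5],[[0,0,3.3],[0,0,0],5],[[0,0,4.4],[0,0,0],5],[[0,0,5.3],[0,0,0],5],[[0,0,5.8],[0,0,0],5]]'

```text
time_s: 34.43
tool_pos: [0.6517, 0.15, 0.0714]
orientation: [0.001, -0.018, 1.0, 0.0]
wrist_force: [0.9, -0.1, -2.0]
finger_gap: 0.0555
grip_force: 30.0
```

>>> arm_command --increments '[[[0,-1,0.2],[0,0,-1],5],[[-0.1,-3,0.2],[0,0,-2],5],[[-0.2,-5.4,0.2],[0,0,-4],5],[[-0.2,-8,0.2],[0,0,-6],5],[[-0.3,-10.6,0.2],[0,0,-8],5],[[-0.4,-13.2,0.2],[0,0,-10],5],[[-0.4,-15.8,0.2],[0,0,-12],5],[[-0.5,-18.4,0.2],[0,0,-12],5]]'

```text
time_s: 35.1
tool_pos: [0.6444, -0.0383, 0.0704]
orientation: [-0.001, 0.089, 0.996, -0.001]
wrist_force: [0.9, 0.5, -2.7]
finger_gap: 0.0555
grip_force: 30.0
```

>>> arm_command --increments '[[[0,-2.6,0],[0,0,0],5],[[0,-5.2,0],[0,0,0],5],[[-0.1,-7.6,0],[0,0,0],5],[[-0.1,-9.8,0],[0,0,0],5],[[-0.1,-11.4,0],[0,0,0],5],[[-0.1,-12.2,0],[0,0,0],5],[[-0.1,-12.4,0],[0,0,0],5],[[-0.1,-12.4,0],[0,0,0],5]]'

```text
time_s: 35.77
tool_pos: [0.6443, -0.1586, 0.0707]
orientation: [-0.0, 0.087, 0.996, 0.0]
wrist_force: [-0.5, 1.0, -1.3]
finger_gap: 0.0556
grip_force: 30.0
```

```bash
python3 - <<'E'
from h import *
info();print((np.array([.6442,-.1592,-.011])-sensors.sense()['tool_pos'])*100)
E
```

```text
t 35.7667 pos [ 0.6443 -0.1586  0.0707] ytool 80.02 z [-0.001  0.    -1.   ] q [ 0.01  0.63  0.25  1.67 -0.19  0.87  1.74] F [-0.5  1.  -1.3] gap 0.0556 grip 29.991774559020996
[-8.06799130e-03 -6.30202123e-02 -8.16573189e+00]
```

>>> arm_command --increments '[[[0,-0.1,-0.8],[0,0,0],5],[[0,-0.1,-2],[0,0,0],5],[[0,-0.1,-3.4],[0,0,0],5],[[0,-0.1,-4.8],[0,0,0],5],[[0,-0.1,-6],[0,0,0],5],[[0,-0.1,-6.8],[0,0,0],5],[[0,-0.1,-7],[0,0,0],5],[[0,-0.1,-7],[0,0,0],5]]'

```text
time_s: 36.43
tool_pos: [0.644, -0.1592, -0.0002]
orientation: [-0.001, 0.086, 0.996, 0.0]
wrist_force: [-0.2, 0.8, -1.6]
finger_gap: 0.0557
grip_force: 30.0
```

>>> arm_command --increments '[[[0,0,-0.2],[0,0,0],5],[[0,0,-0.4],[0,0,0],5],[[0,0,-0.6],[0,0,0],5],[[0,0,-0.8],[0,0,0],5],[[0,0,-0.9],[0,0,0],5],[[0,0,-1],[0,0,0],5],[[0,0,-1],[0,0,0],5],[[0,0,-1],[0,0,0],5]]'

```text
time_s: 37.1
tool_pos: [0.6447, -0.1593, -0.009]
orientation: [0.0, 0.086, 0.996, 0.0]
wrist_force: [-0.1, -0.6, -1.6]
finger_gap: 0.0555
grip_force: 30.0
```

>>> arm_command --increments '[[[0,0,-0.1],[0,0,0],5],[[0,0,-0.15],[0,0,0],5],[[0,0,-0.2],[0,0,0],5],[[0,0,-0.25],[0,0,0],5],[[0,0,-0.25],[0,0,0],5],[[0,0,-0.25],[0,0,0],5],[[0,0,-0.25],[0,0,0],5],[[0,0,-0.25],[0,0,0],5]]'

```text
time_s: 37.77
tool_pos: [0.6447, -0.1593, -0.011]
orientation: [0.0, 0.086, 0.996, 0.0]
wrist_force: [-2.1, -0.3, 5.4]
finger_gap: 0.0558
grip_force: 30.0
```

It's seated. I'll release, lift, and head back toward the stand.

>>> arm_command --increments '[[[0,0,0],[0,0,0],5.6],[[0,0,0],[0,0,0],5.9],[[0,0,0],[0,0,0],6.2],[[0,0,0],[0,0,0],6.6],[[0,0,0],[0,0,0],7],[[0,0,0],[0,0,0],7],[[0,0,0.6],[0,0,0],7],[[0,0,1.6],[0,0,0],7]]'

```text
time_s: 38.43
tool_pos: [0.6438, -0.1591, 0.0039]
orientation: [-0.001, 0.086, 0.996, 0.0]
wrist_force: [-0.4, -0.8, -0.0]
finger_gap: 0.07
grip_force: 0.0
```

>>> arm_command --increments '[[[0,0,2],[0,0,0],8],[[0,0,4.5],[0,0,0],9.19],[[0,0,7],[0,0,0],9.19],[[0,2,8],[0,0,2],9.19],[[0.1,5,8],[0,0,4],9.19],[[0.2,8,8],[0,0,6],9.19],[[0.3,11,8],[0,0,8],9.19],[[0.4,14,8],[0,0,8],9.19]]'

```text
time_s: 39.1
tool_pos: [0.6491, -0.0181, 0.086]
orientation: [0.001, 0.016, 1.0, 0.0]
wrist_force: [0.3, 0.0, 0.7]
finger_gap: 0.0921
grip_force: 0.0
```

```bash
cat > chk2.py <<'E'
from h import *
import sys
info()
g=grab('scene');t=grab('top')
def asc(c,p,w=24,h=20,k=18):
    gray=cv2.cvtColor(c['color'],cv2.COLOR_BGR2GRAY);P=proj(c,p).round().astype(int);print(P)
    for r in gray[P[1]-h:P[1]+h+1,P[0]-w:P[0]+w+1]:print(''.join(' .:-=+*#%@'[min(9,int(v)//k)] for v in r))
if __name__=='__main__':
    asc(t,(.6442,-.1592,.01),20,19)
    asc(t,(.655,.149,.02),15,22); asc(g,(.655,.149,.02),24,24)
E
python3 chk2.py
```

```text
t 39.1 pos [ 0.6491 -0.0181  0.086 ] ytool 88.13 z [ 0.002  0.    -1.   ] q [-0.18  0.58  0.21  1.7  -0.15  0.87  1.64] F [0.3 0.  0.7] gap 0.0921 grip 0.0
[331 179]
:::::.:.-#%%%%#++#%#%%%+-*%%%%%#--#%%%%%=
::::::::-*%%#%#=-*%%%%%*-+#%%%%#++#%%%%%*
:::::.::-#%##%%*+#%%%%%%##%%%%%#%%#%%%%%%
::::::.:=%@@%@%%%%%%%%%%%%%%%%%%%#%%%#%%%
:::.::::+@@@@@@@@@@%%%%%%%%%%#%%%#%%%%%%%
::.:::------+#%@@@@@@@@@@@@%%%%%%#%%%%%%%
::::::=-:... ...:-=+#%@@@@@@@@@@@@%%%%%%%
:.::::::..  =+==--:.....:-+#%@@@@@@@%%%%#
:::::.::..  %@%%%#*++==--:.....:-+@@@%%%*
:::-:.::....%#:=%@@@@@@%#*+++=-:. #@@%%%*
:::=-:.:. .:##=*%@@@@@@@@@@@%%%=..%@%%#%%
:::::::....-%@%%@@@@@@@@@@@%--%+ .@@%%%%%
::::::::.. -%@@@@@@@@@@@@@@#=+%+ :@@%%%%%
.::.:..:...=%@@@@@@@@@@@@@@@%@%=.:@@%%#%#
...... :...*@@@@@@@@@@@@@@@@@@#- =@@%%%%%
::..:-=-...*@@@@@@@@@@@@@@@@@@#-.*@%%%%%%
--::+#@*...%@@@@@@@@@@@@@@@@@@+..#@@%%%%#
=+++#%@#  .#@@@@@@@@@@@@@@@@@@+..%@@%%%%#
=#%%%@@# .:#@@@@@@@@@@@@@@@@@@+..@@%%%%%%
*##%%@@+. -%@@@@@@@@@@@@@@@@@@+.:@@%%%%%%
%%%%%@@+..=%@@@@@@@@@@@@@@@@@@+.-@@%%%%%%
%%%%%@#-..+%@@@@@@@@@@@@@@@@@%-.=@@%%%%%%
%#%%#@#: .
[... 3913 characters left out ...]

+++++++++++++:                      .:-::=::=++++
+++++++++++++-.     .::.             .-=--..-++++
+++++++++++++=:    .-==:.             ....  :++++
++++++++++++++-.   :=:::-.                  -++++
++++++==++++++=.   :=::-=:                 .=++++
+++++=::=++++++:   .----:.                 :+++++
+++++=::=++++++=.   .:::.                  :+++++
++++++++++++++++:                        ..-+++++
++++++++++++++++-.                   ..:--=++++++
++++++++++++++++=.               ..::--++++++++++
+++++++++++++++++:           ..::--++++++++++++++
+++++++++++++++++=.      ..:---++++++++++++++++++
++++++++++++++++++:  ..:---++++++++++++++++++++++
++++++++++==++++++=::--++++++++++++++++++++++==++
```

The square spacer lies inside its tray with margin all round. The oblong's four screws are at top (218.2,163.3), (232,163.5), (217.8,191.3), (231.7,191.3) and scene (343.5,219.3), (326.5,223.2), (356,247.3), (339,252).

```bash
python3 - <<'E'
from h import *
g=grab('scene');t=grab('top')
for c,ps in((t,((218.2,163.3),(232,163.5),(217.8,191.3),(231.7,191.3))),(g,((356,247.3),(339,252),(343.5,219.3),(326.5,223.2)))):
    A=np.array([at(c,u,v,.025)[:2] for u,v in ps]);d=(A[0]+A[1]-A[2]-A[3])/2;e=(A[0]+A[2]-A[1]-A[3])/2
    print(A.mean(0).round(4),np.degrees(np.arctan2(d[1],d[0])).round(1),np.degrees(np.arctan2(-e[0],e[1])).round(1),np.hypot(*d).round(4),np.hypot(*e).round(4))
info()
E
```

```text
[0.6563 0.1499] -1.8 -2.3 0.082 0.0403
[0.6541 0.1488] -2.3 -1.5 0.0816 0.0418
t 39.3 pos [ 0.6491 -0.0183  0.0855] ytool 88.21 z [ 0.001  0.    -1.   ] q [-0.18  0.58  0.21  1.7  -0.15  0.87  1.64] F [-0.4  0.2  0.3] gap 0.0919 grip 0.0
```

>>> arm_command --increments '[[[0.1,2.5,0],[0,0,0],9.19],[[0.2,5.3,0],[0,0,0],9.19],[[0.3,8.1,0],[0,0,0],9.19],[[0.4,10.9,0],[0,0,0],9.19],[[0.5,13.7,0],[0,0,0],9.19],[[0.6,15.9,0],[0,0,0],9.19],[[0.6,16.8,0],[0,0,0],9.19],[[0.6,16.8,0],[0,0,0],9.19]]'

```text
time_s: 39.97
tool_pos: [0.6548, 0.1502, 0.0848]
orientation: [0.0, 0.016, 1.0, 0.0]
wrist_force: [0.4, 0.1, 0.1]
finger_gap: 0.0916
grip_force: 0.0
```

>>> arm_command --increments '[[[0,0,0],[0,0,0],9.19],[[0,0,-1],[0,0,0],9.19],[[0,0,-2.5],[0,0,0],9.19],[[0,0,-4],[0,0,0],9.19],[[0,0,-5],[0,0,0],9.19],[[0,0,-5],[0,0,0],9.19],[[0,0,-5],[0,0,0],9.19],[[0,0,-5],[0,0,0],9.19]]'

```text
time_s: 40.63
tool_pos: [0.6553, 0.1479, 0.035]
orientation: [0.0, 0.017, 1.0, -0.0]
wrist_force: [1.0, 0.5, 0.5]
finger_gap: 0.0921
grip_force: 0.0
```

Then -4.5 cm and +0.1 in y, and close.

>>> arm_command --increments '[[[0,0.1,-0.8],[0,0,0],9.19],[[0,0.1,-1.6],[0,0,0],9.19],[[0,0.1,-2.4],[0,0,0],9.19],[[0,0.1,-3.2],[0,0,0],9.19],[[0,0.1,-4],[0,0,0],9.19],[[0,0.1,-4.4],[0,0,0],9.19],[[0,0.1,-4.5],[0,0,0],9.19],[[0,0.1,-4.5],[0,0,0],9.19]]'

```text
time_s: 41.3
tool_pos: [0.6544, 0.1496, -0.0111]
orientation: [-0.0, 0.017, 1.0, -0.0]
wrist_force: [1.0, 0.3, -0.4]
finger_gap: 0.0919
grip_force: 0.0
```

>>> arm_command --increments '[[[0,0,0],[0,0,0],9],[[0,0,0],[0,0,0],8.4],[[0,0,0],[0,0,0],7.8],[[0,0,0],[0,0,0],7.2],[[0,0,0],[0,0,0],6.8],[[0,0,0],[0,0,0],6.6],[[0,0,0],[0,0,0],6.5],[[0,0,0],[0,0,0],6.4]]'

```text
time_s: 41.97
tool_pos: [0.6547, 0.1497, -0.0105]
orientation: [0.0, 0.017, 1.0, 0.0]
wrist_force: [-0.5, -1.4, -0.7]
finger_gap: 0.0639
grip_force: 0.0
```

>>> arm_command --increments '[[[0,0,0],[0,0,0],6.2],[[0,0,0],[0,0,0],6.1],[[0,0,0],[0,0,0],6],[[0,0,0],[0,0,0],5.8],[[0,0,0],[0,0,0],5.4],[[0,0,0],[0,0,0],5.4],[[0,0,0],[0,0,0],5.4],[[0,0,0],[0,0,0],5.4]]'

```text
time_s: 42.63
tool_pos: [0.6547, 0.1492, -0.0105]
orientation: [-0.0, 0.017, 1.0, -0.0]
wrist_force: [-0.1, -2.9, 0.5]
finger_gap: 0.0598
grip_force: 30.0
```

Gripped at 60 mm. I'll lift, then carry to the oblong tray at (0.4587, 0.2996) with a turn of -25.4°.

>>> arm_command --increments '[[[0,0,0.2],[0,0,0],5.4],[[0,0,0.6],[0,0,0],5.4],[[0,0,1.2],[0,0,0],5.4],[[0,0,2],[0,0,0],5.4],[[0,0,2.9],[0,0,0],5.4],[[0,0,3.8],[0,0,0],5.4],[[0,0,4.6],[0,0,0],5.4],[[0,0,5],[0,0,0],5.4]]'

```text
time_s: 43.3
tool_pos: [0.6557, 0.15, 0.0415]
orientation: [0.001, 0.017, 1.0, 0.0]
wrist_force: [0.2, 0.0, -4.1]
finger_gap: 0.0597
grip_force: 30.0
```

>>> arm_command --increments '[[[-0.6,0.4,0.3],[0,0,-1],5.4],[[-1.9,1.4,0.3],[0,0,-3],5.4],[[-3.5,2.7,0.3],[0,0,-6],5.4],[[-5.2,4,0.3],[0,0,-9],5.4],[[-6.9,5.3,0.3],[0,0,-12],5.4],[[-8.6,6.6,0.3],[0,0,-15],5.4],[[-10.3,7.9,0.3],[0,0,-18],5.4],[[-12,9.2,0.3],[0,0,-21],5.4]]'

```text
time_s: 43.97
tool_pos: [0.533, 0.2425, 0.0425]
orientation: [-0.0, 0.2, 0.98, 0.0]
wrist_force: [0.3, 0.4, -3.4]
finger_gap: 0.0598
grip_force: 30.0
```

>>> arm_command --increments '[[[-1.7,1.3,0],[0,0,-2],5.4],[[-3.4,2.6,0],[0,0,-3.5],5.4],[[-5,3.8,0],[0,0,-4.4],5.4],[[-6.3,4.9,0],[0,0,-4.4],5.4],[[-7.2,5.5,0],[0,0,-4.4],5.4],[[-7.6,5.8,0],[0,0,-4.4],5.4],[[-7.6,5.8,0],[0,0,-4.4],5.4],[[-7.6,5.8,0],[0,0,-4.4],5.4]]'

```text
time_s: 44.63
tool_pos: [0.4593, 0.2992, 0.0427]
orientation: [0.0, 0.236, 0.972, 0.0]
wrist_force: [0.4, 0.4, -3.3]
finger_gap: 0.0599
grip_force: 30.0
```

```bash
python3 - <<'E'
from h import *
info();print((np.array([.4587,.2996,-.0075])-sensors.sense()['tool_pos'])*100)
E
```

```text
t 44.6333 pos [0.4593 0.2992 0.0427] ytool 62.64 z [ 0.001 -0.    -1.   ] q [-0.87  0.51  0.29  1.98 -0.22  0.68  0.65] F [ 0.4  0.4 -3.3] gap 0.0599 grip 29.99552696943283
[-0.06024086  0.03809836 -5.01752703]
```

>>> arm_command --increments '[[[0,0,-0.6],[0,0,0],5.4],[[0,0,-1.4],[0,0,0],5.4],[[0,0,-2.2],[0,0,0],5.4],[[0,0,-3],[0,0,0],5.4],[[0,0,-3.6],[0,0,0],5.4],[[0,0,-4],[0,0,0],5.4],[[0,0,-4],[0,0,0],5.4],[[0,0,-4],[0,0,0],5.4]]'

```text
time_s: 45.3
tool_pos: [0.4587, 0.2995, 0.0021]
orientation: [-0.0, 0.236, 0.972, -0.0]
wrist_force: [-0.3, -0.4, -4.0]
finger_gap: 0.0596
grip_force: 30.0
```

>>> arm_command --increments '[[[0,0,-0.2],[0,0,0],5.4],[[0,0,-0.4],[0,0,0],5.4],[[0,0,-0.6],[0,0,0],5.4],[[0,0,-0.8],[0,0,0],5.4],[[0,0,-0.9],[0,0,0],5.4],[[0,0,-0.9],[0,0,0],5.4],[[0,0,-0.9],[0,0,0],5.4],[[0,0,-0.9],[0,0,0],5.4]]'

```text
time_s: 45.97
tool_pos: [0.4587, 0.2997, -0.0064]
orientation: [0.0, 0.236, 0.972, 0.0]
wrist_force: [-0.9, -0.1, -3.4]
finger_gap: 0.0598
grip_force: 30.0
```

>>> arm_command --increments '[[[0,0,-0.1],[0,0,0],5.4],[[0,0,-0.15],[0,0,0],5.4],[[0,0,-0.2],[0,0,0],5.4],[[0,0,-0.2],[0,0,0],5.4],[[0,0,-0.2],[0,0,0],5.4],[[0,0,-0.2],[0,0,0],5.4],[[0,0,-0.2],[0,0,0],5.4],[[0,0,-0.2],[0,0,0],5.4]]'

```text
time_s: 46.63
tool_pos: [0.4589, 0.2998, -0.0076]
orientation: [-0.0, 0.236, 0.972, 0.0]
wrist_force: [-2.1, -1.0, 6.1]
finger_gap: 0.0598
grip_force: 30.0
```

It's seated. Release, rise well clear, then check.

>>> arm_command --increments '[[[0,0,0],[0,0,0],6],[[0,0,0],[0,0,0],6.3],[[0,0,0],[0,0,0],6.6],[[0,0,0],[0,0,0],7],[[0,0,0],[0,0,0],7.4],[[0,0,0],[0,0,0],7.4],[[0,0,0.6],[0,0,0],7.4],[[0,0,1.6],[0,0,0],7.4]]'

```text
time_s: 47.3
tool_pos: [0.458, 0.2991, 0.0072]
orientation: [-0.001, 0.236, 0.972, -0.001]
wrist_force: [1.0, -0.3, -0.4]
finger_gap: 0.074
grip_force: 0.0
```

>>> arm_command --increments '[[[0,0,2],[0,0,0],7.4],[[0,0,5],[0,0,0],8],[[0,0,8],[0,0,0],8.5],[[0,0,11],[0,0,0],9],[[0,0,14],[0,0,0],9],[[2,-2,16],[0,0,0],9],[[5,-5,16],[0,0,0],9],[[8,-8,16],[0,0,0],9]]'

```text
time_s: 47.97
tool_pos: [0.5389, 0.2217, 0.1707]
orientation: [0.002, 0.234, 0.972, 0.002]
wrist_force: [0.7, -0.2, -0.2]
finger_gap: 0.0898
grip_force: 0.0
```

>>> arm_command --increments '[[[3,-3,0],[0,0,0],9],[[6,-6,0],[0,0,0],9],[[9,-9,0],[0,0,0],9],[[10,-12,0],[0,0,0],9],[[10,-14,0],[0,0,0],9],[[10,-15,0],[0,0,0],9],[[10,-15,0],[0,0,0],9],[[10,-15,0],[0,0,0],9]]'

```text
time_s: 48.63
tool_pos: [0.6373, 0.0719, 0.168]
orientation: [-0.0, 0.236, 0.972, 0.001]
wrist_force: [-0.0, 0.3, 0.7]
finger_gap: 0.0902
grip_force: 0.0
```

```bash
python3 - <<'E'
from chk2 import *
import pickle
asc(g,(.4587,.2996,.01),26,26,14)
asc(g,(.4466,.0157,.09),12,18,14)
for n,c,(x0,y0,x1,y1) in(('scene',g,(0,250,140,360)),('scene',g,(415,180,455,215)),('top',t,(390,140,485,220)),('top',t,(125,175,155,205))):
    o=pickle.load(open(n+'0.pkl','rb'))['color'];d=np.abs(c['color'].astype(int)-o).sum(2)[y0:y1,x0:x1];print(n,(d>80).sum(),d.max())
E
```

```text
t 48.6333 pos [0.6373 0.0719 0.168 ] ytool 62.7 z [ 0.     0.001 -1.   ] q [-0.47  0.49  0.42  1.67 -0.23  1.03  1.12] F [-0.   0.3  0.7] gap 0.0902 grip 0.0
[365 164]
*######*-=+*#*##***#########*#**#***+==*************#
+*######++*#####*++********#*+**###**=+**#*****##****
-=*********###*+=---=====++++-=*#**********####*##***
.:-====+++****+:......::::----+*##*#*#*##**##**#****#
.....:::---===:..............-*##***##*#*#*******++**
    .. ......................-+###**##*****#**#**+=+*
            ...........::....-+*#######*+=+*##*******
              .........:.....:+*****###*+=+*#**#****#
:....         ...............:-===+*********#*#*#####
+===--::::..  ....................-====+****##***#*#*
****+++++++=: .............:..   :=:::-+####**#*#*#**
======++++*+-..............:..   -+--=-*%%%#****##**+
:::::----===:.................   :----:=*%@%*=+*##***
--:::::::::::................     .:::..-*@%+-=****#*
::::::::::::.................           :*@%*++**####
--::.........................           :*@%#**##*#**
+*=:.........................           :*@%#*#*##*#*
+*=:........ .
[... 2241 characters left out ...]
   .::::::
###*=.            .::::::
###*=.      ...    .:::::
###*=.    .-++=:   .:::::
###*=:    -+*#*=.  .--:::
###*=:   .-+**+-.  .=-:::
##*#+:    :=*#*=.  .--:::
###*+:    .=*##=.  .=-:::
####*-     -+**-.  :+=:::
####*=..:..:---::::+#*-::
####*+++*+-:::----=*%%*+=
*###**%@@%+-:---===*@@@@@
+*##*#@@@@+-:--++==+@@@@@
*###*#@@@%+-:-=#%#+*@@@@@
###**#@@@%=-:-=*#%%%@@@@@
#####%@@%#=::-=**#%@@@@@@
###*#%@%%#=:--=+***@@@@@%
#****%@%%#=----+*+*%@@@@%
*+=**%%%%%+-:--+*++%@@@@#
+--+*%%%%#+-:--=+++%@@@@#
*++*#%@%#*-::---=+*%@@@@#
#*##%@@@%+-::---+*%@@@@@#
##*#%@@@@*====++#%@@@@@@#
##**%@@@#+**#%%*+*@@@@@@#
#***@@@@*========+@@@@@%#
##**@@@@*-------=+@@@@@%*
scene 0 26
scene 0 25
top 0 68
top 0 73
```

The mouse and objective are unmoved and the detector is still upright. One last look at the oblong in the top view.

```bash
python3 - <<'E'
from chk2 import *
asc(t,(.4587,.2996,.01),27,29,10)
E
```

```text
t 48.7333 pos [0.6372 0.0737 0.1678] ytool 62.87 z [ 0.     0.002 -1.   ] q [-0.47  0.49  0.42  1.67 -0.23  1.03  1.12] F [ 0.9 -0.5  0.4] gap 0.0898 grip 0.0
[176 247]
@@@@@@@@@@@@@@@@@@@@@@@@@@@@@@@@@@@@@@#==++++++++++++++
@@@@@@@@@@@@@@@@@@@@@@@@@@@@@@@@@@@@@@++=++=+++++*+*++*
@@@@@@@@@@@@@@@@@@@@@@@@@@@@@@@@@@@@@@+==+++++++*+++**+
@@@@@@@@@@@@@@@@@@@@@@@@@@@@@@@@@@@@@@===++++++++++**++
@@@@@@@@@@@@@@@@@@@@@@@@@@@@@@@@@@@@@@===+++++++++++++*
@@@@@@@@@@@@@@@@@@@@@@@@%@@@@@@@@@@@@#===+++++*****+*++
@@@@@@@@@@%@@@@@@@%#@@@@:.=@@@@@@@@%*+=+++++++++++++++*
@@%@@@@@@@#@@@@@@@@@@@@#...:-@@@@@@@%+===++++++++++*++*
@@@@@@@@@@@@@@@@@@@@@@@::...:.-@@@@@@+==+++++++*+++++*+
@@@@@@@@@@@@@@@@@@@@@@#:::.....::#@@@==++=+++=++++*++*+
@@@@@@@@@@@@@@@@@@@@@@.=#%+....:.::##===+=++++++++++*++
@@@@@@@@@@@@@@@@@@@@@%:%@@@+-.:...::-=+++++++++++++*++*
@@@@@@@@@@@@@@@@@@@@@:=@@#@*---... :-==+++++++++++++*++
@@@@@@@@@@@@@@@@@@@@#:-#@@%=-:--::.:===+++++++++++++*+*
@@@@@@@@@@@@@@@@@@@@::-*@@*---------===++++++*+++++++*+
@@#@@@@@@@*@@@@@@@@#:------:--------==+=++++++++++++**+
@@@@@@@@@@@@@@@@@@@::---:----------
[... 1672 characters left out ...]
=  --=+=+++++*++++++*++***+*
@@@@@@@@@@@@@@@@@@@=::.:==:. .:-==+++++++*+++++***+**++
@@@@@@@@@@@@@@@@@@@@@+:..:: .:-===++++++++++++**+****++
@@%@@@@@@@%@@@@@@@@@@@@+:...::-==+++++++++*+++++++*+**+
@@@@@@@@@@@@@@@@@@@@@@@@@+...:==++++++++++*++***+++++++
@@@@@@@@@@@@@@@@@@@@@@@@@@@+:-===++++++++++++++*++*++++
@@@@@@@@@@@@@@@@@@@@@@@@@@@@@*==++++++++++*+++++**+++++
@@@@@@@@@@@@@@@@@@@@@@@@@@@@@@==+++++++*++++++********+
@@@@@@@@@@@@@@@@@@@@@@@@@@@@@%==++++++++++++++++**+*+++
@@@@@@@@@@@@@@@@@@@@@@@@@@@@@+=+++++++++++*+++***+**++*
@@@@@@@@@@@@@@@@@@@@@@@@@@@@@+=++++++++++++*+++++**++*+
@@@@@@@@@@@@@@@@@@@@@@@@@@@%======+++++++++*++*++++*+++
@@*@@@@@@@#@@@@@@@@%@@@@@@@@+===++++++++++*++*++++**+++
```

```bash
python3 - <<'E'
from h import *
t=grab('top');print(at(t,173.5,246.4,.028),'tray (top) .4605 .2996')
print(ticket.close_job())
E
```

```text
[0.46059342 0.30050681 0.028     ] tray (top) .4605 .2996
the job is handed in; nothing more can be done
None
```

The stand is taken apart in the order asked: the detector is upright in the rack's middle cup, and the post holder, square spacer and oblong spacer lie flat in their trays. The mouse and objective were not disturbed, and the job was handed in at about 49 s.

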